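Fill the manifold's empty strainer pockets and hold its cover over the threads

ROBOT

A 7-joint arm with a two-finger parallel gripper is mounted at the origin on the work surface. World frame = base frame: x ahead of the robot, y to its left, z up, the work surface at z = 0. Lengths are in mm, angles in rad, forces in N, time in s.
With the tool pointing down it reaches from about 425 to 875 mm from the base axis. Payload 4.7 kg.
Tool frame: the origin (TCP) lies at the very end of the fingers, on their centre line; the grasp point (between the pads) lies 19 mm behind it; y points along the fingers, z is the direction in which the jaws open and shut, and the axes are right-handed (so a half turn about y gives the same grasp; the last joint's range is limited). The gripper opens to 87 mm and grips with 3 to 60 N. Pads are 19 mm wide; open, the fingers measure 117 mm over their backs; the gripper's body (75 mm by 190 mm) begins 51 mm behind the grasp point.
Start: joints at [-1.279, 0.321, -0.07, 1.45, 0.023, 1.371, -0.057], TCP at [178.284, 625.092, 222.587] pointing down, gripper open.
Joint ranges: [-2.86, 2.86], [-0.3, 2.09], [-1.38, 1.24], [0.06, 2.45], [-1.56, 4.7], [0.09, 2.05], [-2.69, 2.69]. Speed limits (rad/s): [2.57, 2.57, 3.14, 3.14, 3.14, 3.14, 3.14].

INTERFACE

Orientations are given as a unit quaternion [w, x, y, z].
In Python, from plant import arm, imaging gives the robot as it stands.
- The arm moves only by the shell command python3 -m inch 'ROWS'. ROWS is JSON, a list that holds one entry, the list of rows, each a list of 7 numbers: the turn, a rotation vector about the world's x, y, z in degrees, then the shift along the world's x, y, z in mm, then the opening, from 0 (shut) to 1 (fully open). A call has 1 to 10 rows; each row shifts and turns the commanded pose from where the row before left it; what a row does not reach is not made up. A row lasts 1/12 s, in which the tool goes at most 41.7 mm and 7.16 degrees, less where a joint would pass 70% of its speed; a pose out of reach is approached as far as the arm can. A call is refused whole if a number of a shift passes 41.7 or a number of a turn 7.16, either way. A call with a gripper value outside its range is refused whole. The fingers move at their own pace and stop on an object; the grip force is fixed at half the most. Time passes only in rows, so rows that do not move let the fingers close. It gives the time, the measured TCP pose, the force and the opening at its end, in the units of the state.
- arm.get_state(): the state, without advancing time (a new reading comes with each control period).
- imaging.capture(name): name is "scene" or "top" or "wrist"; returns a dict with "image" (384x512x3 uint8, red, green, blue), "z_map" (384x512 float32, mm along the optical axis (not along the pixel's ray), 0 where there is no reading), "fx", "fy", "cx", "cy" (pixels), "k1" (the pictures are not rectified: a ray, as slopes to the right and down, at radius r is drawn at 1 + k1 r^2 times it, then the intrinsics apply), "cam_to_world" (4x4, takes a point from camera to world coordinates). Camera axes: x right, y up, looking along -z (the intrinsics and any distortion apply to the point x, -y, -z); pixel columns grow to the right and rows downward; lengths in mm; the calibration is good to about 2 mm. A picture is of the moment at which its call begins.
- arm.hand_in(): hands the job in, once; it reports no verdict.
The state is a dict: "time": time; "joint_positions": joint angles; "joint_velocities": joint speeds; "tau": joint torques, N m; "eef_pos": TCP position; "orientation": TCP orientation; "ft_force": force on the tool from outside, world axes, zero at the start; "moment": the same for the moment, N m; "gripper_width": opening from 0.0 (shut) to 1.0 (fully open).
Only numpy, scipy, OpenCV 4.12 (cv2) and the standard library are available. Lean on these libraries where they do the work, as an engineer would, in place of code of your own. Each camera call takes 0.05 s, during which the arm holds its last target.

TASK

Two of the manifold's four pockets are empty: seat a spare strainer cartridge fully home in each of them and leave the two fitted ones where they are. Then pick up the cover plate by its brass union and finish holding it level and still over the manifold, about 15 mm above the block, with its four corner holes centred over the four threaded holes so that a mate can start the screws; it must not rest on the block or the cartridges, and you end while still holding it, without putting it down or letting go. Do not disturb the other things on the bench.

Things in the scene. Friction and masses are not known exactly. Their poses are not given: they have to be found in the camera images.
- manifold: aluminium block fixed to the bench, 110 (its x) x 150 (its y) x 50 mm tall, 24 mm long pipe ports on its +x side. In its top four round pockets, 31 mm across, 40 deep, chamfered, and four 6 mm threaded holes (dark spots) at the corners. Two pockets, differing every time, hold cartridges whose stems stand 24 mm out; the others are empty, a dark gasket on the floor. Origin: centre of underside
- cover: loose aluminium plate flat on the bench, 110 (its x) x 150 (its y) x 8 mm, 0.33-0.55 kg, same after half a turn. 14 mm screw holes in the corners; 30 mm openings at x +-26, y +-37 mm let the stems pass. In its middle a 22 mm copper stub carries a square brass union, 26 x 26 mm, sides parallel to the edges, 38 to 66 mm above the underside: hold it there. Origin: centre of underside, z up
- fitted_a: strainer cartridge: steel cylinder 28 mm across and 40 mm tall (foot chamfered to 22 mm over 4 mm) with a round brass stem 14 mm across and 24 mm tall on top, 64 mm in all, about 90 g; origin at the centre of its underside, z up along the stem. At the start it sits in one of the four pockets (either fitted one may be in any of them).
- fitted_b: strainer cartridge: steel cylinder 28 mm across and 40 mm tall (foot chamfered to 22 mm over 4 mm) with a round brass stem 14 mm across and 24 mm tall on top, 64 mm in all, about 90 g; origin at the centre of its underside, z up along the stem. At the start it sits in one of the four pockets (either fitted one may be in any of them).
- spare_a: strainer cartridge: steel cylinder 28 mm across and 40 mm tall (foot chamfered to 22 mm over 4 mm) with a round brass stem 14 mm across and 24 mm tall on top, 64 mm in all, about 90 g; origin at the centre of its underside, z up along the stem. At the start it stands upright on the bench, between the manifold and the cover.
- spare_b: strainer cartridge: steel cylinder 28 mm across and 40 mm tall (foot chamfered to 22 mm over 4 mm) with a round brass stem 14 mm across and 24 mm tall on top, 64 mm in all, about 90 g; origin at the centre of its underside, z up along the stem. At the start it stands upright on the bench, between the manifold and the cover.
- pocket0 (a point): centre of the floor of the pocket at x -26, y -37 mm of the manifold, 10 mm above the bench and 40 mm below the block's top; a seated cartridge's origin lies here
- pocket1 (a point): centre of the floor of the pocket at x -26, y +37 mm of the manifold, 10 mm above the bench and 40 mm below the block's top; a seated cartridge's origin lies here
- pocket2 (a point): centre of the floor of the pocket at x +26, y -37 mm of the manifold, 10 mm above the bench and 40 mm below the block's top; a seated cartridge's origin lies here
- pocket3 (a point): centre of the floor of the pocket at x +26, y +37 mm of the manifold, 10 mm above the bench and 40 mm below the block's top; a seated cartridge's origin lies here
- thread0 (a point): mouth of the threaded hole at x -44, y -64 mm of the manifold, in its top face
- hole0 (a point): centre of the screw hole at x -44, y -64 mm of the cover, at its underside
- thread1 (a point): mouth of the threaded hole at x -44, y +64 mm of the manifold, in its top face
- hole1 (a point): centre of the screw hole at x -44, y +64 mm of the cover, at its underside
- thread2 (a point): mouth of the threaded hole at x +44, y -64 mm of the manifold, in its top face
- hole2 (a point): centre of the screw hole at x +44, y -64 mm of the cover, at its underside
- thread3 (a point): mouth of the threaded hole at x +44, y +64 mm of the manifold, in its top face
- hole3 (a point): centre of the screw hole at x +44, y +64 mm of the cover, at its underside
- coupling: copper pipe coupling standing on end, 24 mm across, 28 mm tall; not part of the job, leave it alone; origin at its underside
- elbow: bent piece of 22 mm copper pipe, lying flat; not part of the job, leave it alone; origin at its underside
- tee: small brass tee fitting, lying; not part of the job, leave it alone; origin at its underside
- wrench: steel wrench, 170 mm, lying; not part of the job, leave it alone; origin at its underside
- flux: closed jar with a white cap, 60 mm across, 65 mm tall; not part of the job, leave it alone; origin at its underside
- torch: brazing torch, black handle with a thin steel neck, lying; not part of the job, leave it alone; origin at its underside
Mind the look-alikes: they are no part of the job. Leave any blue look-alike of the spare_b alone.

How it is judged:
By the outcome, as a careful person would: the job done as asked, in the order asked, and still so for the second after the job is handed in, while the arm keeps its last pose, push and grip.
It also fails if it takes over 66 s, if anything falls off the work surface, if the arm or the gripper's body presses on something with over 40 N, if the wrist force passes 120 N, or if a joint passes its speed limit or range.

## Working session

There is one attempt and no reset: what is moved stays moved. The work goes in short steps, Python scripts to look and compute and a shell command to move; the robot and the scene stay as the last step left them, time stands still between calls to the robot, and variables do not carry over. Pictures are saved under pics/ and viewed, and the job is handed in when it is done.

```bash
ls; mkdir -p pics; python3 - <<'E'
from plant import arm, imaging
import cv2
print(arm.get_state())
for n in ["scene","top","wrist"]:
    c=imaging.capture(n); cv2.imwrite(f"pics/{n}0.png",cv2.cvtColor(c["image"],cv2.COLOR_RGB2BGR))
    print(n,{k:(v if k not in("image","z_map") else v.shape) for k,v in c.items()})
E
```

```text
pics
{'time': 0.0, 'joint_positions': array([-1.27891378,  0.32182121, -0.07010936,  1.45167367,  0.02264484,
        1.37081046, -0.05690765]), 'joint_velocities': array([ 8.60825863e-04, -1.65443353e-04,  1.63514406e-03, -7.80951019e-04,
        2.85039213e-05, -3.89269875e-04, -4.69108996e-04]), 'tau': array([ 3.33510934e-04, -4.91277766e+01, -4.03899886e-01, -3.12532496e+01,
       -6.41273288e-02,  4.34179860e-02,  1.59121837e-04]), 'eef_pos': array([178.14158072, 624.53162395, 221.46355943]), 'orientation': array([-0.6996207 ,  0.70097888, -0.09792273,  0.09782952]), 'ft_force': array([ 0.31033867, -1.1821355 , -1.18293597]), 'moment': array([ 0.00325856, -0.03616004,  0.02772022]), 'gripper_width': 0.9985329154146062}
scene {'image': (384, 512, 3), 'z_map': (384, 512), 'fx': 434.4672607871971, 'fy': 434.4672607871971, 'cx': 254.1010575971992, 'cy': 191.35894796417116, 'k1': -0.10725402623806857, 'cam_to_world': array([[-7.20307183e-02, -7.41315443e-01,  6.67280293e-01,
         1.20638249e+03],
       [ 9.97195432e-01, -3.98965227e-02,  6.33209093e-02,
         1.42626151e+02]
[... 552 characters left out ...]
479453e-02,  1.55821896e-01,  9.87607235e-01,
         1.08670410e+03],
       [ 0.00000000e+00,  0.00000000e+00,  0.00000000e+00,
         1.00000000e+00]])}
wrist {'image': (384, 512, 3), 'z_map': (384, 512), 'fx': 288.3805108976455, 'fy': 288.3805108976455, 'cx': 254.52220515594007, 'cy': 191.01676648457425, 'k1': -0.0009372475576935068, 'cam_to_world': array([[ 2.74238503e-01, -9.30160811e-01, -2.44119048e-01,
         1.11552139e+02],
       [ 9.61661116e-01,  2.64973061e-01,  7.06907018e-02,
         6.44896775e+02],
       [-1.06874911e-03, -2.54145908e-01,  9.67165299e-01,
         3.84332855e+02],
       [ 0.00000000e+00,  0.00000000e+00,  0.00000000e+00,
         1.00000000e+00]])}
```

View pics/top0.png

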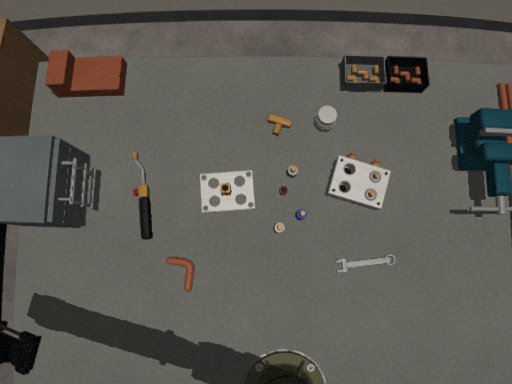

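View pics/scene0.png

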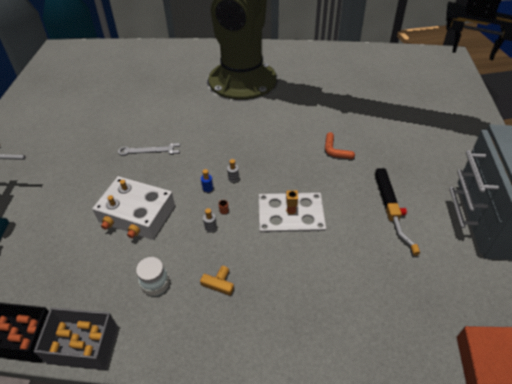

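View pics/wrist0.png

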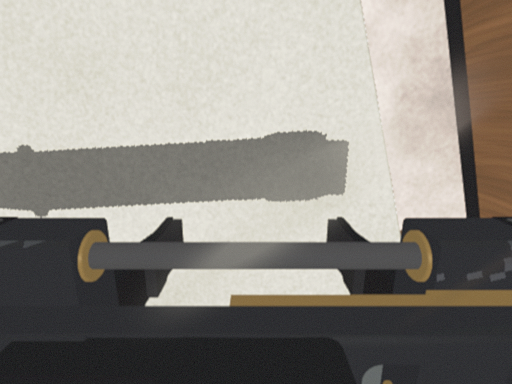

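```bash
cat > h.py <<'E'
from plant import arm, imaging
import numpy as np, cv2
from scipy.spatial.transform import Rotation as R
def und(c,u,v):
    K=np.array([[c["fx"],0,c["cx"]],[0,c["fy"],c["cy"]],[0,0,1]])
    p=cv2.undistortPoints(np.array([[[u,v]]],float),K,np.array([c["k1"],0,0,0,0]),
       None,None,None) if 0 else cv2.undistortPointsIter(np.array([[[u,v]]],float),K,np.array([c["k1"],0,0,0,0.]),None,None,(3,50,1e-10))
    return p[0,0]
def ray(c,u,v):
    x,y=und(c,u,v); T=c["cam_to_world"]
    return T[:3,3],T[:3,:3]@np.array([x,-y,-1])
def onz(c,u,v,z):
    o,d=ray(c,u,v); return o+d*(z-o[2])/d[2]
def proj(c,P):
    T=c["cam_to_world"]; p=T[:3,:3].T@(np.asarray(P,float)-T[:3,3]); a,b=p[0]/-p[2],-p[1]/-p[2]
    s=1+c["k1"]*(a*a+b*b); return c["cx"]+c["fx"]*a*s, c["cy"]+c["fy"]*b*s
def tri(c1,p1,c2,p2):
    o1,d1=ray(c1,*p1);o2,d2=ray(c2,*p2)
    s=np.linalg.lstsq(np.c_[d1,-d2],o2-o1,rcond=None)[0]
    a=o1+s[0]*d1;b=o2+s[1]*d2; return (a+b)/2,np.linalg.norm(a-b)
def cap(n,save=None,crop=None,k=1):
    c=imaging.capture(n)
    if save:
        im=cv2.cvtColor(c["image"],cv2.COLOR_RGB2BGR)
        if crop: im=im[crop[1]:crop[3],crop[0]:crop[2]]
        im=cv2.resize(im,None,fx=k,fy=k,interpolation=cv2.INTER_CUBIC); cv2.imwrite("pics/"+save,im)
    return c
def st():
    s=arm.get_state(); w,x,y,z=s["orientation"]; M=R.from_quat([x,y,z,w]).as_matrix()
    print("t",round(s["time"],2),"tcp",s["eef_pos"].round(1),"F",s["ft_force"].round(1),"w",round(s["gripper_width"],3),"q",s["joint_positions"].round(2))
    print("tool y",M[:,1].round(4),"tool z",M[:,2].round(4),"jaw ang",np.degrees(np.arctan2(M[1,2],M[0,2])).round(2)); return s,M
E
python3 - <<'E'
from h import *
st()
c=cap("top","t1.png",(120,90,420,290),2.6)
cap("scene","s1.png",(80,130,360,310),2.8)
for n,u,v,z in [("fit",376,177,74),("fit",371,195,74),("p",350,169,50),("p",345,187,50),("sp1",293,171,64),("sp2",280,228,64),("blue",302,215,64),("coup",284,191,28),("cover",226,188,66)]:
    print(n,onz(c,u,v,z).round(0))
E
```

```text
t 0.15 tcp [178.2 624.7 221.7] F [-0.4  0.3  0.6] w 1.001 q [-1.28  0.32 -0.07  1.45  0.02  1.37 -0.06]
tool y [-3.0e-04 -1.4e-03 -1.0e+00] tool z [ 0.2742  0.9617 -0.0015] jaw ang 74.09
fit [ 581. -241.   74.]
fit [ 532. -226.   74.]
p [ 608. -177.   50.]
p [ 557. -161.   50.]
sp1 [598. -18.  64.]
sp2 [444.  17.  64.]
blue [479. -42.  64.]
coup [548.   4.  28.]
cover [549. 162.  66.]
```

View pics/t1.png

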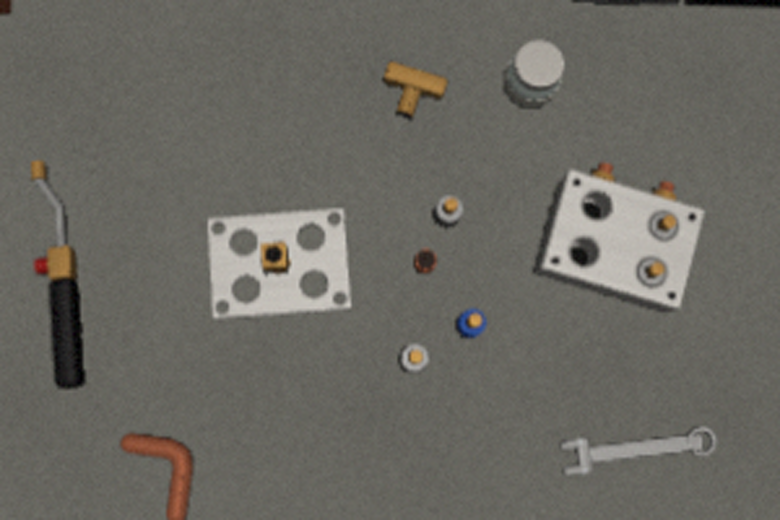

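View pics/s1.png

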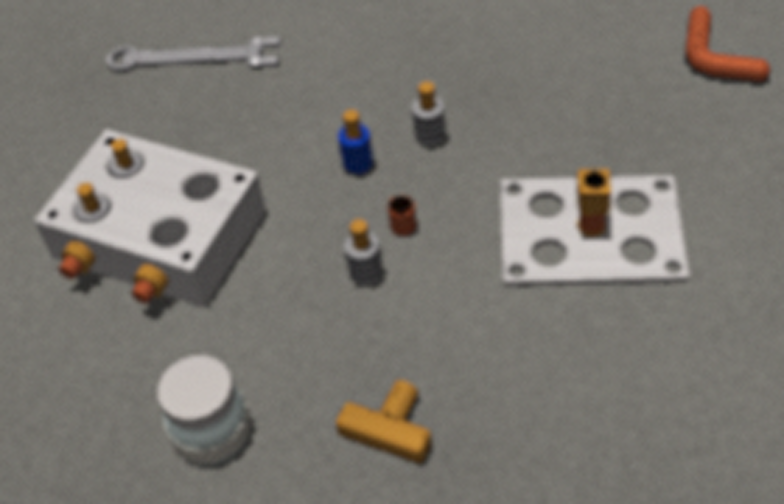

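```bash
python3 -m inch '[[[0,0,0,23,-32.6,0,1],[0,0,0,23,-32.6,0,1],[0,0,0,23,-32.6,0,1],[0,0,0,23,-32.6,0,1],[0,0,0,23,-32.6,0,1],[0,0,0,23,-32.6,0,1],[0,0,0,23,-32.6,0,1],[0,0,0,23,-32.6,0,1],[0,0,0,23,-32.6,0,1],[0,0,0,23,-32.6,0,1]]]'
python3 -m inch '[[[0,0,0,23,-32.6,0,1],[0,0,0,23,-32.6,0,1],[0,0,0,23,-32.6,0,1],[0,0,0,23,-32.6,0,1],[0,0,0,23,-32.6,0,1],[0,0,0,23,-32.6,0,1],[0,0,0,23,-32.6,0,1],[0,0,0,23,-32.6,0,1],[0,0,0,23,-32.6,0,1],[0,0,0,23,-32.6,0,1]]]'
python3 -m inch '[[[0,0,0,20,-32,0,1],[0,0,0,0,0,0,0.5],[0,0,0,0,0,0,0.5]]]'
python3 - <<'E'
from h import *
st(); c=cap("wrist","w1.png",None,1.5)
s=arm.get_state(); print(proj(c,s["eef_pos"]))
E
```

```text
time: 1.08
eef_pos: [409.0, 297.3, 222.8]
orientation: [0.701, -0.7, 0.098, -0.098]
ft_force: [-0.1, -0.3, -0.3]
gripper_width: 1.002
time: 1.92
eef_pos: [639.1, -28.3, 222.6]
orientation: [0.7, -0.7, 0.098, -0.098]
ft_force: [0.9, 0.2, 0.1]
gripper_width: 1.002
time: 2.17
eef_pos: [658.4, -62.5, 221.8]
orientation: [-0.699, 0.701, -0.1, 0.099]
ft_force: [-0.0, 1.0, 0.0]
gripper_width: 0.921
t 2.17 tcp [658.4 -62.5 221.8] F [-0.  1.  0.] w 0.921 q [-0.35  0.37  0.54  1.44 -0.19  1.38  1.48]
tool y [-0.0012 -0.002  -1.    ] tool z [ 0.2793  0.9602 -0.0022] jaw ang 73.78
(np.float64(257.05254351054964), np.float64(232.34395108271008))
```

View pics/w1.png

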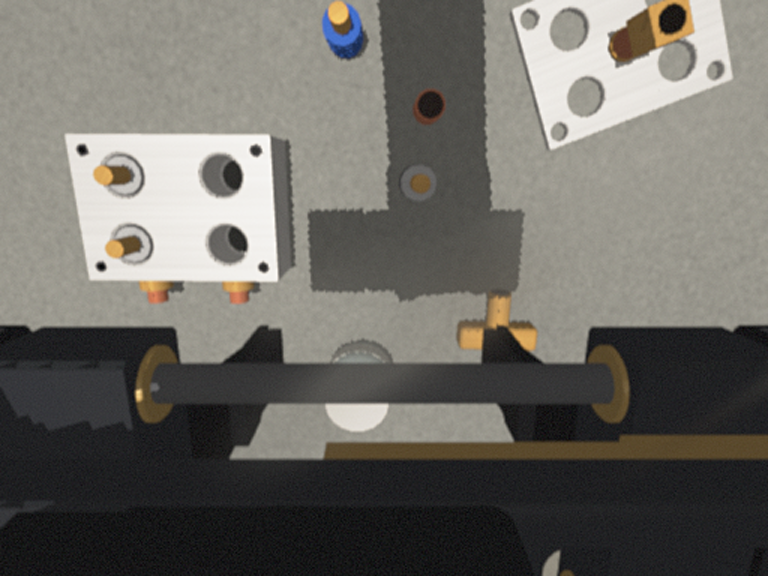

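```bash
cat >> h.py <<'E'
def blob(c,u,v,r=8,thr=None,white=False):
    """centroid of dark (or bright) pixels near u,v"""
    g=cv2.cvtColor(c["image"],cv2.COLOR_RGB2GRAY).astype(float)
    u0,v0=int(round(u)),int(round(v)); p=g[v0-r:v0+r+1,u0-r:u0+r+1]
    bg=np.median(p); w=np.clip(bg-p-0.25*bg,0,None) if not white else np.clip(p-bg*1.25,0,None)
    yy,xx=np.mgrid[-r:r+1,-r:r+1]; return u0+(w*xx).sum()/w.sum(), v0+(w*yy).sum()/w.sum()
def rigid2(A,B):
    A=np.array(A,float);B=np.array(B,float)
    a=A-A.mean(0);b=B-B.mean(0); th=np.arctan2((a[:,0]*b[:,1]-a[:,1]*b[:,0]).sum(),(a*b).sum())
    M=np.array([[np.cos(th),-np.sin(th)],[np.sin(th),np.cos(th)]]); t=B.mean(0)-M@A.mean(0)
    return th,t,np.linalg.norm((A@M.T+t)-B,axis=1)
E
python3 - <<'E'
from h import *
c=imaging.capture("wrist"); cv2.imwrite("pics/raw_w.png",c["image"])
th={"0":(82,150),"1":(255,150),"2":(101,266),"3":(263,267)}
loc={"0":(-44,-64),"1":(-44,64),"2":(44,-64),"3":(44,64)}
A=[];B=[]
for k,(u,v) in th.items():
    b=blob(c,u/1.5,v/1.5,7); P=onz(c,*b,50); A.append(loc[k]);B.append(P[:2]); print(k,np.round(b,1),P.round(1))
t,o,e=rigid2(A,B); print("manifold",np.degrees(t),o,e)
M=lambda p:np.array([[np.cos(t),-np.sin(t)],[np.sin(t),np.cos(t)]])@p+o
print("pocket1",M((-26,37)),"pocket3",M((26,37)))
# manifold height by depth
for (u,v) in [(160,215),(180,160)]:
    zz=c["z_map"][int(v/1.5),int(u/1.5)]; x,y=und(c,u/1.5,v/1.5); T=c["cam_to_world"]; print("zmap",(T[:3,:3]@(np.array([x,-y,-1])*zz)+T[:3,3]).round(1))
print("spare1 top",onz(c,419.5/1.5,183/1.5,64),"cover union top",onz(c,672/1.5,18/1.5,66))
hsv=cv2.cvtColor(c["image"],cv2.COLOR_RGB2HSV); print(hsv[122,280],hsv[116,280])
E
```

```text
0 [52.  99.8] [ 513.3 -250.5   50. ]
1 [167.8 100.7] [ 549.7 -127.4   50. ]
2 [ 64.5 177.6] [ 597.8 -275.6   50. ]
3 [172.8 178.3] [ 634.1 -152.4   50. ]
manifold -16.474167454425654 [ 573.72646445 -201.4694327 ] [0.14325663 0.21792297 0.24998726 0.1694177 ]
pocket1 [ 559.28639625 -158.61520968] pocket3 [ 609.1516761  -173.36152669]
zmap [ 574.5 -210.2   52.3]
zmap [ 541.4 -179.7   52.8]
spare1 top [605.63314092 -15.09558331  64.        ] cover union top [549.40304173 170.79787136  66.        ]
[ 18 144 115] [  0  10 105]
```

```bash
python3 - <<'E'
from h import *
for i in range(3):
    s,M=st(); c=imaging.capture("wrist"); print((c["cam_to_world"][:3,3]-s["eef_pos"]).round(1), c["cam_to_world"][:3,3].round(1))
E
python3 -m inch '[[[0,0,0,0,0,0,0.5],[0,0,0,0,0,0,0.5]]]'
python3 - <<'E'
from h import *
st();ct=imaging.capture("top");cs=imaging.capture("scene");cw=imaging.capture("wrist")
print(cw["cam_to_world"][:3,3].round(1))
# stems by colour in top/scene/wrist
for n,c in (("top",ct),("scene",cs),("wrist",cw)):
    hsv=cv2.cvtColor(c["image"],cv2.COLOR_RGB2HSV)
    m=cv2.inRange(hsv,(8,100,60),(28,255,255)); k,l,s,cen=cv2.connectedComponentsWithStats(m)
    for i in range(1,k):
        if 8<s[i,4]<1500: print(n,cen[i].round(1),s[i,4],s[i,:4],onz(c,*cen[i],64).round(1))
E
```

```text
t 2.27 tcp [658.  -58.  222.1] F [-0.3  1.3  0. ] w 0.841 q [-0.36  0.37  0.54  1.44 -0.19  1.38  1.48]
tool y [-9.e-04  1.e-03 -1.e+00] tool z [2.737e-01 9.618e-01 7.000e-04] jaw ang 74.12
[-66.5  19.8 162.9] [591.5 -38.1 385. ]
t 2.32 tcp [658.  -57.1 222.4] F [-0.1  0.2 -0.4] w 0.799 q [-0.36  0.37  0.54  1.44 -0.19  1.38  1.48]
tool y [-4.0e-04  1.4e-03 -1.0e+00] tool z [0.2724 0.9622 0.0012] jaw ang 74.2
[-66.6  19.7 162.8] [591.4 -37.4 385.2]
t 2.37 tcp [658.  -56.8 222.6] F [-0.4  0.5 -0.7] w 0.748 q [-0.36  0.37  0.54  1.44 -0.19  1.38  1.48]
tool y [-1.0e-04  1.4e-03 -1.0e+00] tool z [0.2717 0.9624 0.0013] jaw ang 74.23
[-66.7  19.6 162.8] [591.3 -37.1 385.4]
time: 2.58
eef_pos: [658.2, -57.7, 222.9]
orientation: [0.701, -0.7, 0.097, -0.097]
ft_force: [-0.3, 0.3, 0.1]
gripper_width: 0.561
t 2.58 tcp [658.2 -57.7 222.9] F [-0.3  0.3  0.1] w 0.561 q [-0.36  0.37  0.54  1.44 -0.19  1.38  1.48]
tool y [ 5.e-04  7.e-04 -1.e+00] tool z [2.726e-01 9.621e-01 8.000e-04] jaw ang 74.18
[591.4 -38.3 385.6]
top [395.8  69.5] 41 [394  65   5  10] [ 901.3 -320.1   64. ]
top [417.4  70.5] 3
[... 2781 characters left out ...]
  22.9] 1117 [402   0  56  43] [553.1 153.8  64. ]
wrist [222.6  12. ] 227 [216   2  14  21] [487.7 -41.3  64. ]
wrist [280.9  73.7] 137 [273  61  20  23] [ 5.588e+02 -1.000e-01  6.400e+01]
wrist [ 70.3 116.2] 248 [ 59 110  25  13] [ 538.2 -229.5   64. ]
wrist [276.1 123.1] 119 [270 118  13  12] [606.  -17.8  64. ]
wrist [ 77.6 164.1] 219 [ 67 158  23  14] [ 588.3 -244.    64. ]
wrist [100.1 193. ] 226 [ 89 187  23  15] [ 626.4 -233.2   64. ]
wrist [154.8 193.7] 210 [145 188  21  15] [ 644.4 -172.8   64. ]
wrist [327.  218.1] 758 [310 197  40  37] [728.2  12.3  64. ]
wrist [160.4 255.9] 494 [153 230  18  52] [ 720.4 -194.5   64. ]
wrist [348.6 255.9] 495 [339 230  18  52] [783.6  27.4  64. ]
```

```bash
cat >> h.py <<'E'
LOC={"0":(-44,-64),"1":(-44,64),"2":(44,-64),"3":(44,64)}
def plate(c,pix,z,r=7):
    A=[];B=[]
    for k,(u,v) in pix.items():
        b=blob(c,u,v,r); A.append(LOC[k]);B.append(onz(c,*b,z)[:2]); print(k,np.round(b,1),B[-1].round(1))
    t,o,e=rigid2(A,B); print("ang",np.degrees(t).round(2),"o",o.round(1),"res",e.round(2)); return t,o
def at(t,o,p): return np.array([[np.cos(t),-np.sin(t)],[np.sin(t),np.cos(t)]])@np.array(p)+o
E
python3 - <<'E'
from h import *
st(); c=cap("wrist","w2.png",None,1.5)
t,o=plate(c,{"0":(52,100),"1":(167.8,100.7),"2":(64.5,177.6),"3":(172.8,178.3)},50)
print("p1",at(t,o,(-26,37)),"p3",at(t,o,(26,37)))
ct=cap("top")
t,o=plate(ct,{k:proj(ct,[*at(t,o,LOC[k]),50]) for k in LOC},50,4)
print("top p1",at(t,o,(-26,37)),"p3",at(t,o,(26,37)))
E
```

```text
t 2.73 tcp [658.2 -58.4 222.8] F [-0.5 -0.3 -0.1] w 0.515 q [-0.36  0.37  0.54  1.44 -0.19  1.38  1.48]
tool y [ 3.e-04  3.e-04 -1.e+00] tool z [2.736e-01 9.619e-01 4.000e-04] jaw ang 74.12
0 [51.2 99.2] [ 513.3 -250.5]
1 [167.  100.5] [ 549.8 -127.5]
2 [ 63.7 177. ] [ 597.8 -275.6]
3 [171.7 178.2] [ 634.3 -152.7]
ang -16.53 o [ 573.8 -201.6] res [0.17 0.23 0.16 0.12]
p1 [ 559.41220095 -158.69013774] p3 [ 609.26345747 -173.48379257]
0 [377.9 204.3] [ 510.2 -251. ]
1 [nan nan] [nan nan]
2 [386.  172.6] [ 598.6 -277.3]
3 [nan nan] [nan nan]
ang nan o [nan nan] res [nan nan nan nan]
top p1 [nan nan] p3 [nan nan]h.py:37: RuntimeWarning: invalid value encountered in scalar divide
  yy,xx=np.mgrid[-r:r+1,-r:r+1]; return u0+(w*xx).sum()/w.sum(), v0+(w*yy).sum()/w.sum()
```

View pics/w2.png

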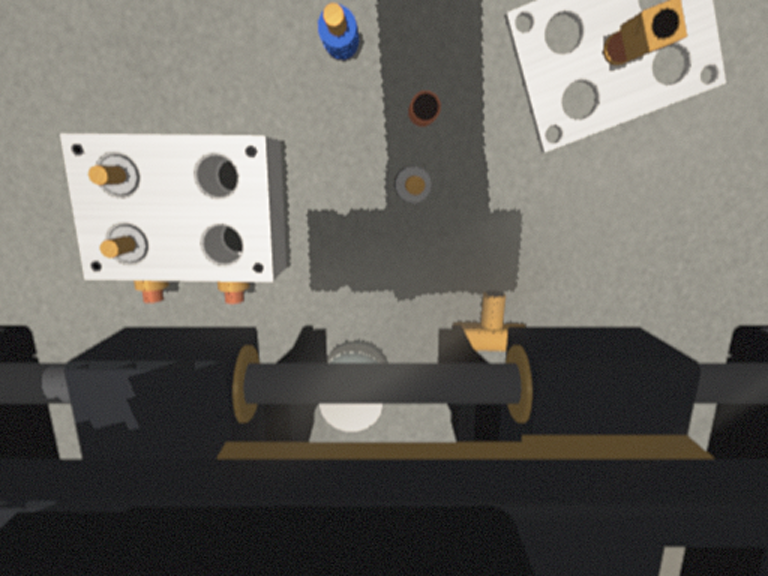

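```bash
python3 -m inch '[[[0,0,-0.55,-13,10.3,-27,0.5],[0,0,0,-13,10.3,-27,0.5],[0,0,0,-13,10.3,-27,0.5],[0,0,0,-13.3,10.1,-26.6,0.5],[0,0,0,0,0,0,0.5],[0,0,0,0,0,0,0.5],[0,0,0,0,0,0,0.5]]]'
python3 - <<'E'
from h import *
s,M=st(); c=cap("wrist","w3.png",None,1.5); print(proj(c,s["eef_pos"]),proj(c,[606,-17.8,64]))
E
```

```text
time: 3.42
eef_pos: [608.0, -18.8, 117.0]
orientation: [-0.7, 0.7, -0.1, 0.103]
ft_force: [0.1, 0.8, 0.6]
gripper_width: 0.498
t 3.42 tcp [608.  -18.8 117. ] F [0.1 0.8 0.6] w 0.498 q [-0.44  0.33  0.51  1.71 -0.17  1.15  1.4 ]
tool y [ 3.6e-03 -6.0e-04 -1.0e+00] tool z [2.839e-01 9.589e-01 5.000e-04] jaw ang 73.51
(np.float64(252.72889492312117), np.float64(233.85645386477736)) (np.float64(253.60862065389136), np.float64(204.0737230931655))
```

View pics/w3.png

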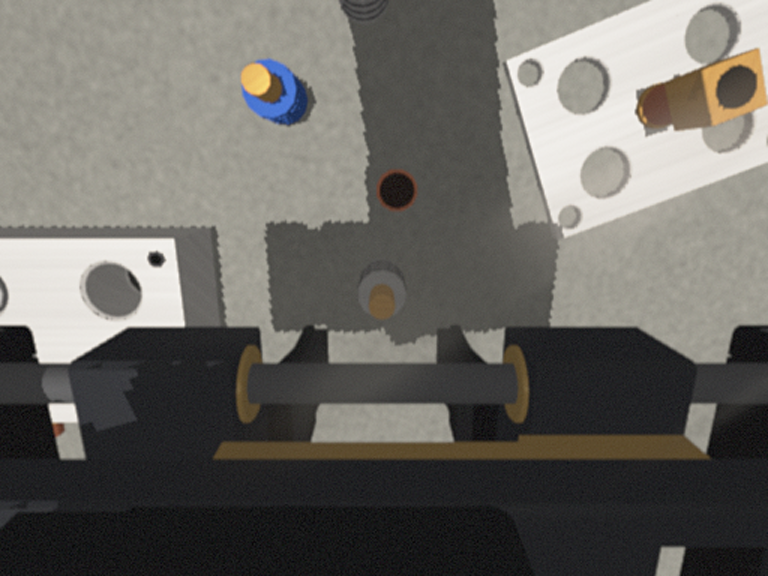

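```bash
python3 -m inch '[[[0,0,0,-1,0.4,-18,0.5],[0,0,0,0,0,-18,0.5],[0,0,0,0,0,-18,0.5],[0,0,0,0,0,-17,0.5],[0,0,0,0,0,0,0.5],[0,0,0,0,0,0,0.5]]]'
python3 - <<'E'
from h import *
s,M=st(); c=cap("wrist","w4.png",None,1.5);c=cap("scene","s4.png",(130,110,330,260),4)
E
```

```text
time: 3.97
eef_pos: [606.2, -18.5, 45.0]
orientation: [-0.7, 0.7, -0.101, 0.102]
ft_force: [0.0, -0.5, 1.4]
gripper_width: 0.499
t 3.97 tcp [606.2 -18.5  45. ] F [ 0.  -0.5  1.4] w 0.499 q [-0.42  0.4   0.49  1.77 -0.22  1.02  1.44]
tool y [ 1.2e-03 -6.0e-04 -1.0e+00] tool z [ 2.844e-01  9.587e-01 -3.000e-04] jaw ang 73.47
```

View pics/w4.png

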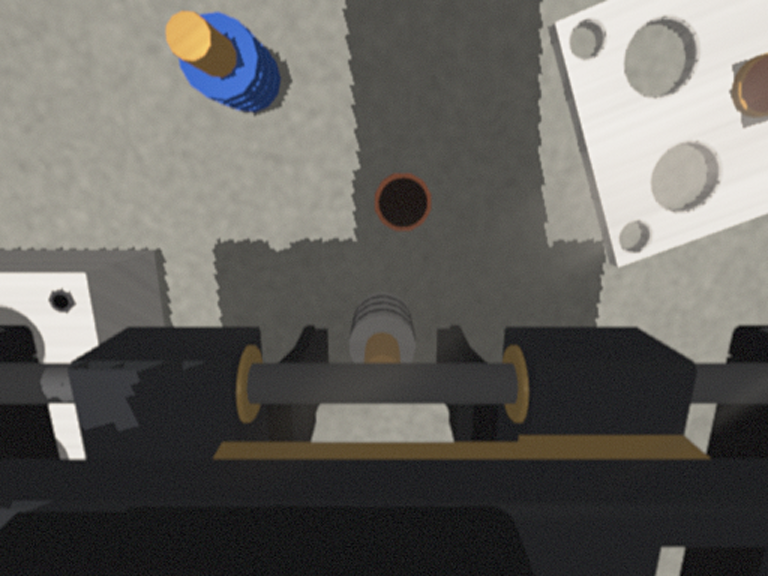

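View pics/s4.png

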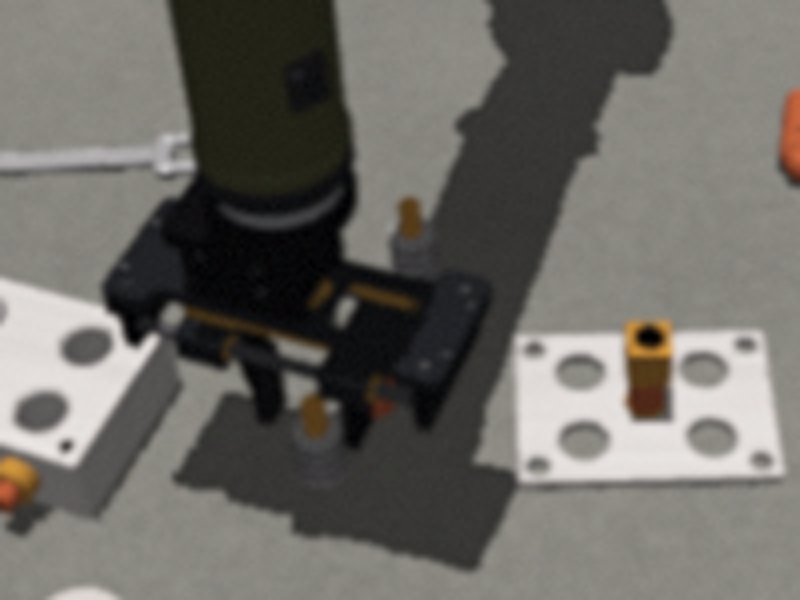

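```bash
python3 -m inch '[[[0,0,0,0,0,0,0],[0,0,0,0,0,0,0],[0,0,0,0,0,0,0],[0,0,0,0,0,0,0],[0,0,0,0,0,0,0],[0,0,0,0,0,0,0]]]'
python3 - <<'E'
from h import *
s,M=st(); c=cap("wrist","w5.png",None,1.5)
E
```

```text
time: 4.57
eef_pos: [605.0, -17.5, 44.1]
orientation: [0.7, -0.7, 0.101, -0.101]
ft_force: [0.2, 0.4, 2.4]
gripper_width: 0.151
t 4.57 tcp [605.  -17.5  44.1] F [0.2 0.4 2.4] w 0.151 q [-0.42  0.4   0.49  1.77 -0.22  1.02  1.44]
tool y [ 2.e-04  1.e-04 -1.e+00] tool z [2.834e-01 9.590e-01 1.000e-04] jaw ang 73.54
```

View pics/w5.png

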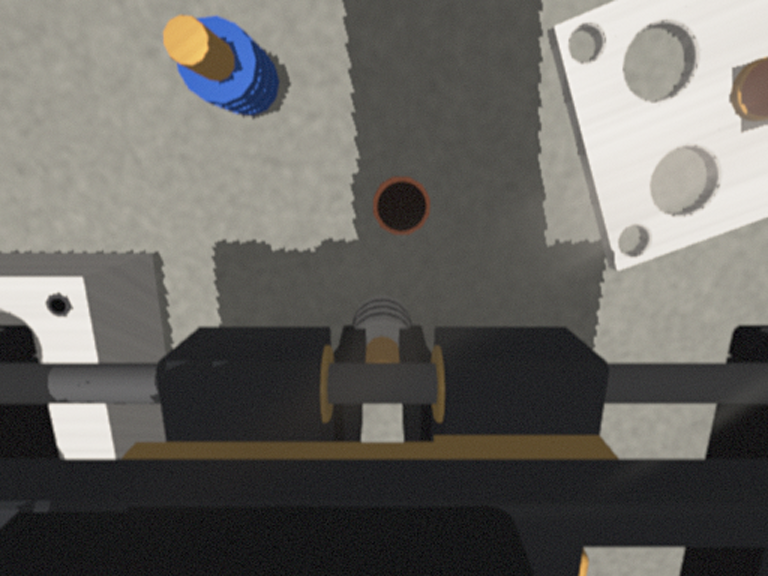

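```bash
python3 -m inch '[[[0,0,0,0,0,30,0],[0,0,0,0,0,35,0],[0,0,0,1,-15,35,0],[0,0,0,1,-35,0,0],[0,0,0,1,-38,0,0],[0,0,0,1.3,-38,0,0],[0,0,0,0,-30,0,0],[0,0,0,0,0,-30,0],[0,0,0,0,0,0,0],[0,0,0,0,0,0,0]]]'
python3 -m inch '[[[0,0,0,0,0,0,0],[0,0,0,0,0,0,0]]]'
python3 - <<'E'
from h import *
s,M=st(); c=cap("wrist","w6.png",None,1.5);c=cap("scene","s6.png",(50,110,250,260),4)
E
```

```text
time: 5.45
eef_pos: [607.8, -173.0, 112.3]
orientation: [0.7, -0.7, 0.103, -0.1]
ft_force: [0.6, 0.6, -0.1]
gripper_width: 0.149
time: 5.62
eef_pos: [610.3, -172.2, 115.1]
orientation: [0.7, -0.7, 0.1, -0.101]
ft_force: [-0.6, -0.1, -0.9]
gripper_width: 0.151
t 5.62 tcp [ 610.3 -172.2  115.1] F [-0.6 -0.1 -0.9] w 0.151 q [-0.22  0.39  0.57  1.64 -0.23  1.17  1.69]
tool y [ 1.7e-03  3.0e-04 -1.0e+00] tool z [2.813e-01 9.596e-01 8.000e-04] jaw ang 73.66
```

View pics/w6.png

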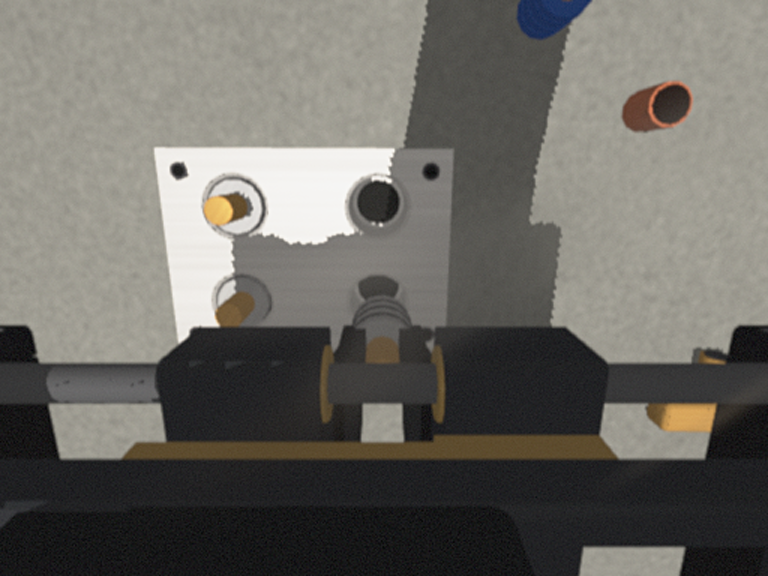

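View pics/s6.png

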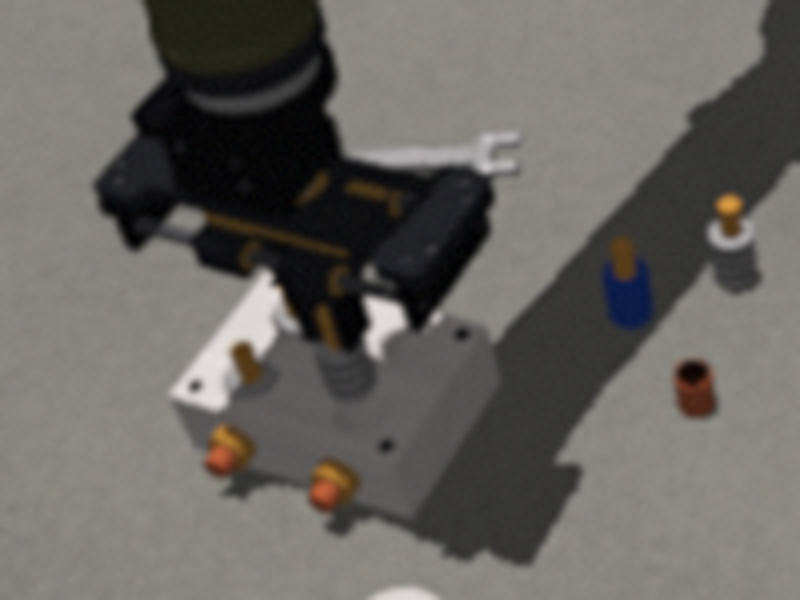

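```bash
python3 - <<'E'
from h import *
s,M=st(); c=cap("wrist")
t,o=plate(c,{"0":(178/1.5,170/1.5),"1":(431/1.5,172/1.5)},50)
print("p1",at(t,o,(-26,37)),"p3",at(t,o,(26,37)))
E
```

```text
t 5.72 tcp [ 610.3 -172.5  115.2] F [-0.5  0.2 -1. ] w 0.148 q [-0.22  0.39  0.57  1.64 -0.23  1.17  1.69]
tool y [ 2.e-03  1.e-04 -1.e+00] tool z [2.816e-01 9.595e-01 7.000e-04] jaw ang 73.64
0 [119.  113.3] [ 513.4 -250.6]
1 [287.3 113.8] [ 550.  -127.5]
ang -16.53 o [ 573.9 -201.6] res [0.18 0.18]
p1 [ 559.49229472 -158.71106106] p3 [ 609.34338544 -173.50527461]
```

```bash
python3 -m inch '[[[0,0,0,-0.8,-0.8,-10,0],[0,0,0,0,0,-9,0],[0,0,0,0,0,-5,0],[0,0,0,0,0,-5,0],[0,0,0,0,0,0,0]]]'
python3 -m inch '[[[0,0,0,0,0,-5,0],[0,0,0,0,0,-5,0],[0,0,0,0,0,-5,0],[0,0,0,0,0,0,0]]]'
```

```text
time: 6.18
eef_pos: [607.4, -174.0, 83.1]
orientation: [0.7, -0.7, 0.102, -0.1]
ft_force: [-0.4, 0.5, -1.0]
gripper_width: 0.148
time: 6.52
eef_pos: [607.7, -174.0, 68.7]
orientation: [0.7, -0.7, 0.102, -0.101]
ft_force: [-0.5, 0.2, -0.6]
gripper_width: 0.154
```

```bash
python3 -m inch '[[[0,0,0,0,0,-5,0],[0,0,0,0,0,-5,0],[0,0,0,0,0,-3,0],[0,0,0,0,0,0,0],[0,0,0,0,0,0,0]]]'
python3 -m inch '[[[0,0,0,0,0,-3,0],[0,0,0,0,0,0,0],[0,0,0,0,0,0,0]]]'
python3 -c "
from h import *
st();cap('scene','s7.png',(50,110,250,260),4)"
```

```text
time: 6.93
eef_pos: [608.3, -174.3, 56.7]
orientation: [0.7, -0.7, 0.101, -0.101]
ft_force: [0.3, 0.5, 0.1]
gripper_width: 0.152
time: 7.18
eef_pos: [608.6, -174.4, 54.2]
orientation: [0.7, -0.7, 0.101, -0.101]
ft_force: [0.3, 0.1, 0.4]
gripper_width: 0.149
t 7.18 tcp [ 608.6 -174.4   54.2] F [0.3 0.1 0.4] w 0.149 q [-0.2   0.46  0.55  1.7  -0.27  1.06  1.72]
tool y [ 5.e-04 -0.e+00 -1.e+00] tool z [2.835e-01 9.590e-01 1.000e-04] jaw ang 73.53
```

View pics/s7.png

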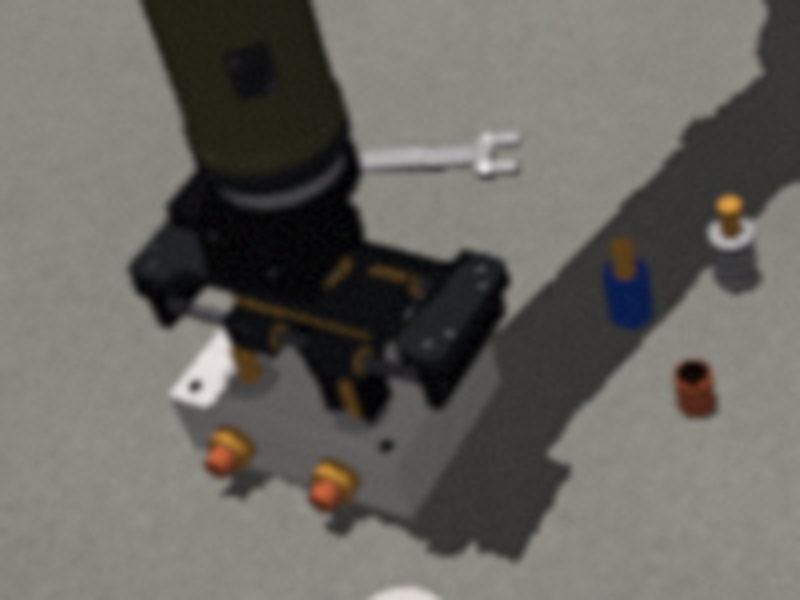

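```bash
python3 -m inch '[[[0,0,0,0,0,-1,0],[0,0,0,0,0,0,0],[0,0,0,0,0,0,0]]]'
python3 -m inch '[[[0,0,0,0,0,-1,0],[0,0,0,0,0,0,0],[0,0,0,0,0,0,0]]]'
```

```text
time: 7.48
eef_pos: [609.0, -174.6, 54.1]
orientation: [0.7, -0.7, 0.101, -0.102]
ft_force: [-0.8, -0.3, 5.4]
gripper_width: 0.146
time: 7.73
eef_pos: [609.3, -174.7, 54.0]
orientation: [0.7, -0.7, 0.101, -0.102]
ft_force: [-2.9, 1.0, 9.7]
gripper_width: 0.152
```

```bash
python3 -m inch '[[[0,0,0,0,0,1.5,0.42],[0,0,0,0,0,0,0.42],[0,0,0,0,0,0,0.42],[0,0,0,0,0,15,0.42],[0,0,0,0,0,25,0.42],[0,0,0,0,0,35,0.45],[0,0,0,-22,27,10,0.5],[0,0,0,-24,28,0,0.5]]]'
python3 -c "
from h import *
st();cap('wrist','w8.png',None,1.5)"
python3 -m inch '[[[0,0,0,-24,28,0,0.5],[0,0,0,-24,28,0,0.5],[0,0,0,-24,28,0,0.5],[0,0,0,-24,28,-10,0.5],[0,0,0,-20,25,-14,0.5],[0,0,0,0,0,0,0.5],[0,0,0,0,0,0,0.5]]]'
python3 -c "
from h import *
s,M=st();c=cap('wrist','w9.png',None,1.5);print(proj(c,s['eef_pos']))"
```

```text
time: 8.4
eef_pos: [564.8, -121.6, 141.7]
orientation: [-0.699, 0.7, -0.1, 0.105]
ft_force: [0.3, 0.9, 0.4]
gripper_width: 0.482
t 8.4 tcp [ 564.8 -121.6  141.7] F [0.3 0.9 0.4] w 0.482 q [-0.34  0.24  0.58  1.76 -0.14  1.17  1.56]
tool y [ 0.0066 -0.0025 -1.    ] tool z [ 2.872e-01  9.579e-01 -5.000e-04] jaw ang 73.31
time: 9.03
eef_pos: [444.7, 19.2, 113.4]
orientation: [-0.7, 0.7, -0.101, 0.099]
ft_force: [0.4, -0.9, -1.3]
gripper_width: 0.502
t 9.03 tcp [444.7  19.2 113.4] F [ 0.4 -0.9 -1.3] w 0.502 q [-0.56 -0.04  0.45  2.08  0.02  1.1   1.17]
tool y [-2.1e-03  3.0e-04 -1.0e+00] tool z [ 2.795e-01  9.601e-01 -3.000e-04] jaw ang 73.77
(np.float64(252.75867823113387), np.float64(233.82578267762034))
```

View pics/w8.png

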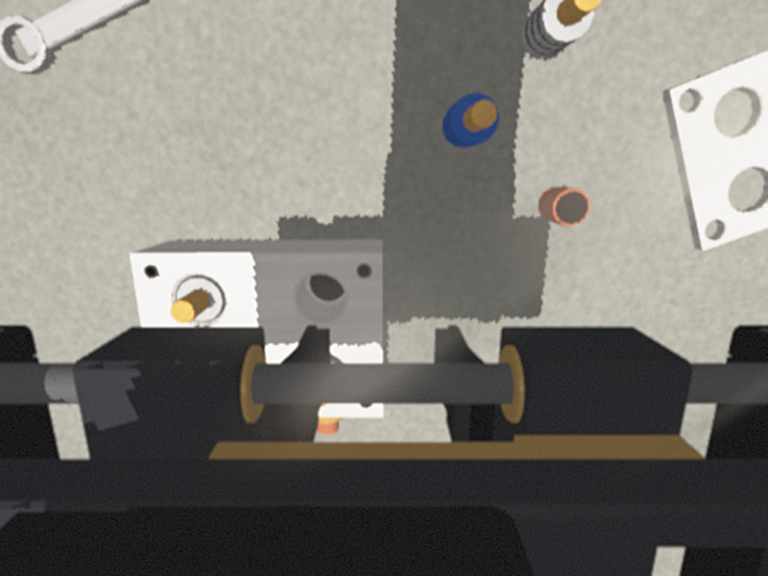

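View pics/w9.png

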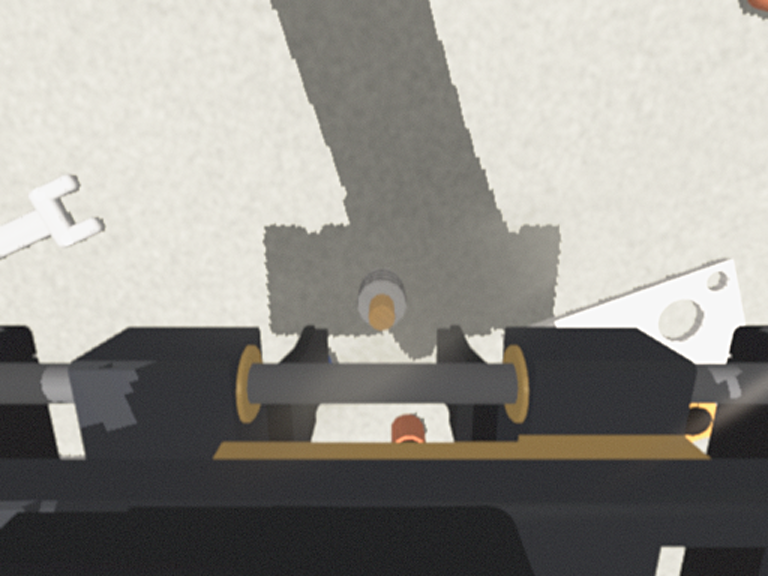

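```bash
python3 -m inch '[[[0,0,0,0,0,0,0.5]]]'; python3 -c "
from h import *
s,M=st();c=cap('wrist','w10.png')
hsv=cv2.cvtColor(c['image'],cv2.COLOR_RGB2HSV);m=cv2.inRange(hsv,(8,100,60),(28,255,255)); k,l,q,cen=cv2.connectedComponentsWithStats(m)
for i in range(1,k):
    if 30<q[i,4]<1500 : print(cen[i],q[i])
print(onz(c,254.7,207.5,64))"
```

```text
time: 9.17
eef_pos: [447.4, 16.9, 114.8]
orientation: [-0.7, 0.7, -0.101, 0.102]
ft_force: [-0.1, -0.0, 0.8]
gripper_width: 0.499
t 9.17 tcp [447.4  16.9 114.8] F [-0.1 -0.   0.8] w 0.499 q [-0.56 -0.04  0.45  2.08  0.02  1.1   1.17]
tool y [ 1.e-03 -3.e-04 -1.e+00] tool z [0.2845 0.9587 0.    ] jaw ang 73.47
[255.69798658 203.60402685] [248 193  17  22 298]
[163.83789474 255.75789474] [157 230  17  52 475]
[345.17598344 255.77639752] [336 230  17  52 483]
[447.47821537  18.14067246  64.        ]
```

```bash
python3 -m inch '[[[0,0,0,0,0.8,-18,0.5],[0,0,0,0,0,-18,0.5],[0,0,0,0,0,-18,0.5],[0,0,0,0,0,-16.5,0.5],[0,0,0,0,0,0,0.5],[0,0,0,0,0,0,0.5]]]'
python3 -c "
from h import *
s,M=st();c=cap('wrist','w11.png',None,1.5)"
```

```text
time: 9.72
eef_pos: [446.5, 17.4, 43.7]
orientation: [-0.699, 0.7, -0.102, 0.101]
ft_force: [0.0, -1.0, 0.0]
gripper_width: 0.501
t 9.72 tcp [446.5  17.4  43.7] F [ 0. -1.  0.] w 0.501 q [-0.55  0.06  0.46  2.15 -0.03  0.94  1.22]
tool y [-0.0014 -0.0012 -1.    ] tool z [ 0.2852  0.9585 -0.0015] jaw ang 73.43
```

View pics/w11.png

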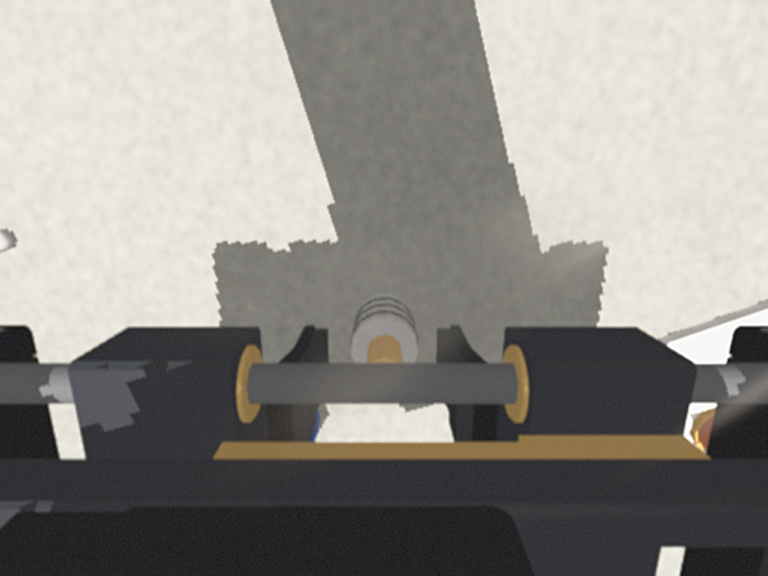

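```bash
python3 -m inch '[[[0,0,0,0,0,0,0],[0,0,0,0,0,0,0],[0,0,0,0,0,0,0],[0,0,0,0,0,0,0],[0,0,0,0,0,0,0],[0,0,0,0,0,30,0],[0,0,0,0,0,35,0],[0,0,0,10,-15,30,0],[0,0,0,20,-32,5,0],[0,0,0,20,-32,0,0]]]'
python3 -m inch '[[[0,0,0,20,-32,0,0],[0,0,0,20,-32,0,0],[0,0,0,14,-22,0,0],[0,0,0,8.5,-12.7,0,0],[0,0,0,0,0,-15,0],[0,0,0,0,0,-15,0],[0,0,0,0,0,0,0],[0,0,0,0,0,0,0],[0,0,0,0,0,0,0]]]'
python3 - <<'E'
from h import *
s,M=st(); c=cap("wrist","w12.png",None,1.5);cap("scene","s12.png",(50,110,250,260),4)
print({k:proj(c,[*at(np.radians(-16.53),np.array([573.9,-201.6]),LOC[k]),50]) for k in LOC})
t,o=plate(c,{k:proj(c,[*at(np.radians(-16.53),np.array([573.9,-201.6]),LOC[k]),50]) for k in "01"},50)
print("p1",at(t,o,(-26,37)))
E
```

```text
time: 10.6
eef_pos: [499.0, -60.0, 147.2]
orientation: [0.701, -0.699, 0.098, -0.102]
ft_force: [0.8, 1.0, -1.5]
gripper_width: 0.131
time: 11.35
eef_pos: [559.2, -159.0, 114.6]
orientation: [0.7, -0.7, 0.101, -0.101]
ft_force: [0.0, -0.2, -0.3]
gripper_width: 0.133
t 11.35 tcp [ 559.2 -159.   114.6] F [ 0.  -0.2 -0.3] w 0.133 q [-0.31  0.29  0.63  1.78 -0.19  1.13  1.67]
tool y [ 5.e-04  1.e-04 -1.e+00] tool z [2.830e-01 9.591e-01 2.000e-04] jaw ang 73.56
{'0': (np.float64(128.54144685737046), np.float64(181.3437170991371)), '1': (np.float64(286.98991070251844), np.float64(181.55228440682396)), '2': (np.float64(139.4475689730408), np.float64(278.29891898267283)), '3': (np.float64(283.98605849303107), np.float64(278.44382160021945))}
0 [128.4 181.5] [ 513.6 -250.6]
1 [287.3 181.8] [ 550.2 -127.5]
ang -16.57 o [ 574.1 -201.6] res [0.19 0.19]
p1 [ 559.70516953 -158.70443943]
```

View pics/w12.png

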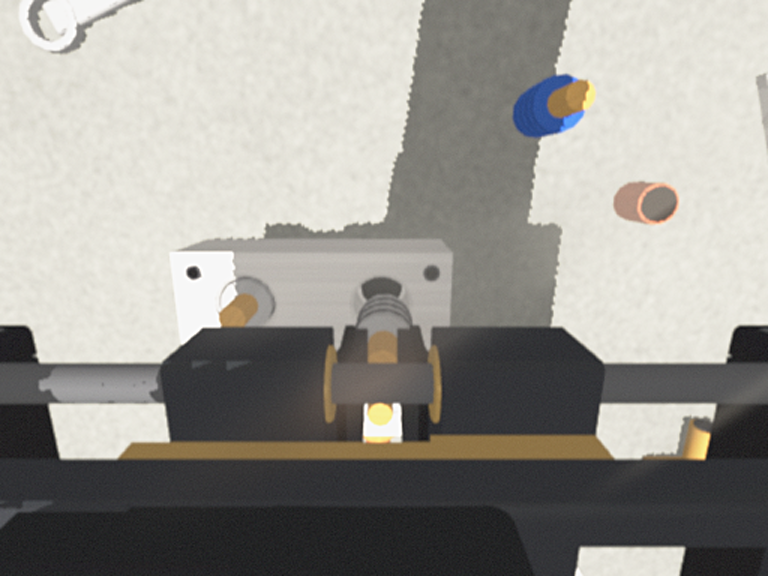

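View pics/s12.png

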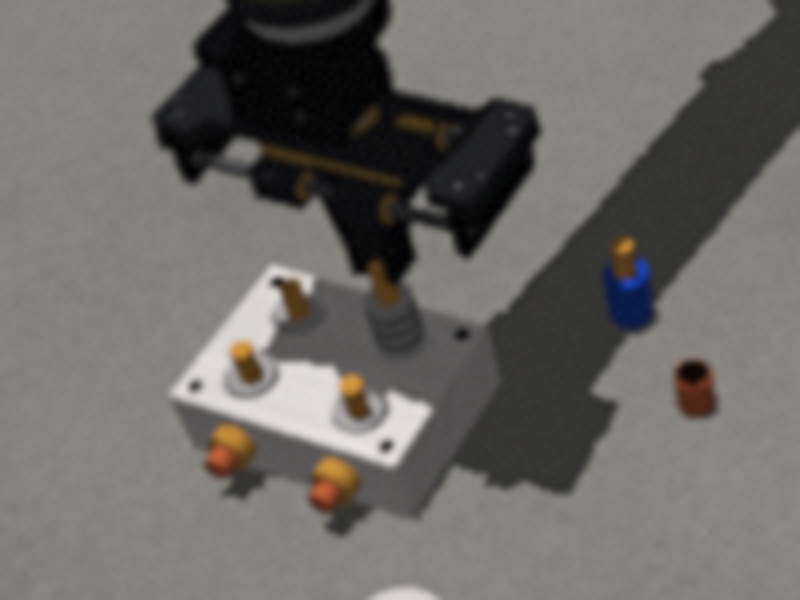

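```bash
python3 -m inch '[[[0,0,0,0.3,0.2,-10,0],[0,0,0,0,0,-9,0],[0,0,0,0,0,-5,0],[0,0,0,0,0,-5,0],[0,0,0,0,0,0,0]]]'
python3 -m inch '[[[0,0,0,0,0,-5,0],[0,0,0,0,0,-5,0],[0,0,0,0,0,-5,0],[0,0,0,0,0,0,0]]]'
```

```text
time: 11.87
eef_pos: [566.0, -161.1, 94.4]
orientation: [0.7, -0.699, 0.096, -0.107]
ft_force: [-6.2, 1.4, 39.5]
gripper_width: 0.151
time: 12.2
eef_pos: [568.6, -161.3, 88.5]
orientation: [0.702, -0.698, 0.094, -0.108]
ft_force: [-23.0, 7.2, 91.1]
gripper_width: 0.153
```

```bash
python3 -m inch '[[[0,0,0,0,0,15,0],[0,0,0,0,0,15,0],[0,0,0,0,0,14,0],[0,0,0,0,0,0,0],[0,0,0,0,0,0,0]]]'
python3 - <<'E'
from h import *
s,M=st(); c=cap("wrist","w13.png",None,1.5);cap("scene","s13.png",(50,110,250,260),4)
E
```

```text
time: 12.62
eef_pos: [559.9, -158.9, 114.5]
orientation: [0.7, -0.7, 0.1, -0.102]
ft_force: [-0.4, 0.3, -0.6]
gripper_width: 0.148
t 12.62 tcp [ 559.9 -158.9  114.5] F [-0.4  0.3 -0.6] w 0.148 q [-0.31  0.29  0.63  1.78 -0.19  1.13  1.67]
tool y [ 2.2e-03  2.0e-04 -1.0e+00] tool z [2.831e-01 9.591e-01 8.000e-04] jaw ang 73.56
```

View pics/w13.png

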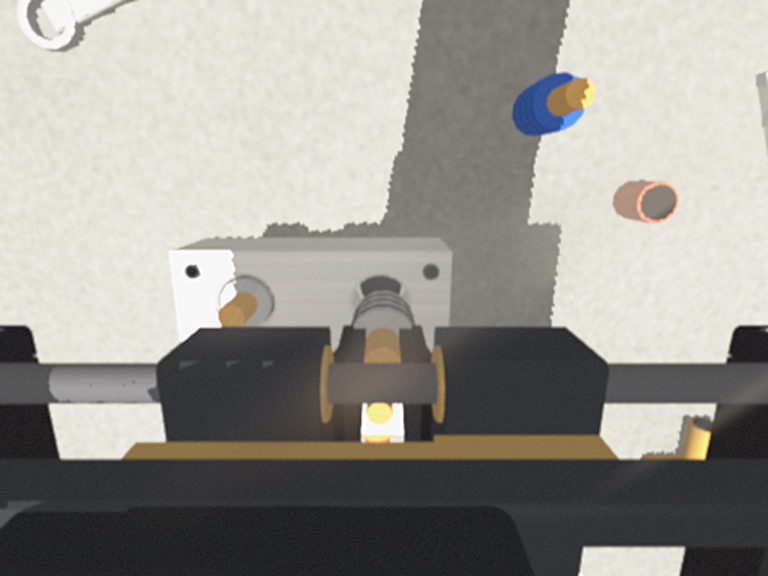

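View pics/s13.png

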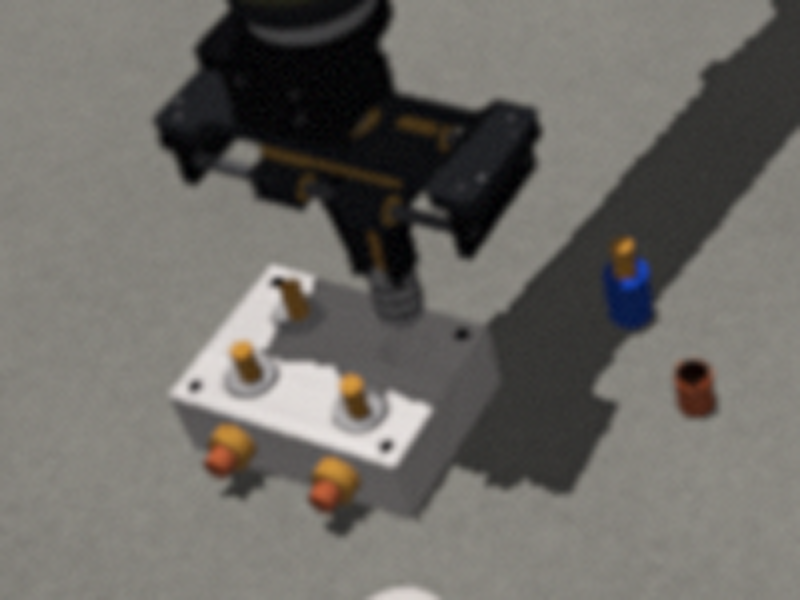

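```bash
python3 - <<'E'
import cv2,numpy as np
from h import *
a=cv2.imread("pics/w6.png")[260:400,300:460];b=cv2.imread("pics/w13.png")[260:400,300:460]
cv2.imwrite("pics/cmp.png",cv2.convertScaleAbs(cv2.resize(np.hstack([a,b]),None,fx=2.5,fy=2.5,interpolation=cv2.INTER_CUBIC),alpha=1.4))
c=cap("scene","s14.png",(120,150,170,200),10)
E
```

```text
(no output)
```

View pics/cmp.png

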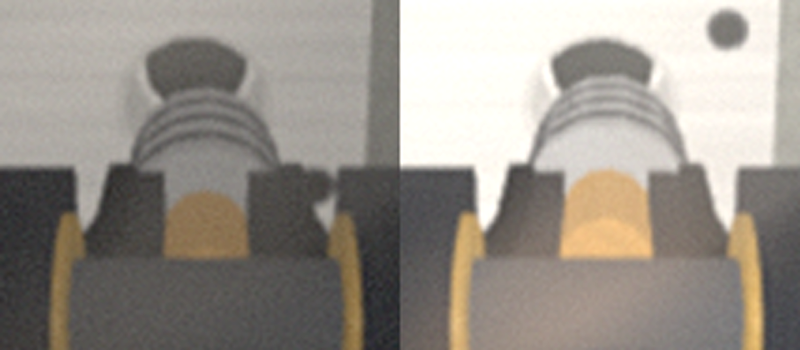

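View pics/s14.png

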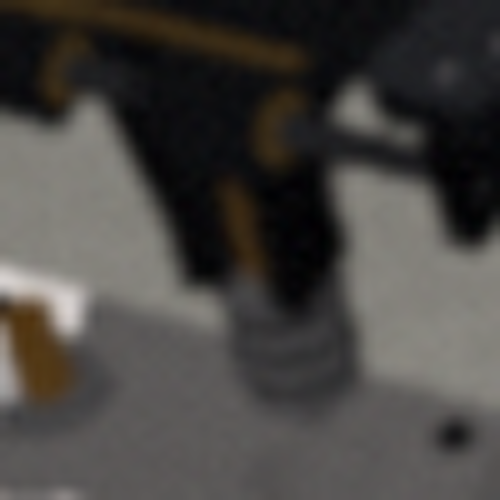

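```bash
python3 - <<'E'
from h import *
s,M=st(); c=cap("wrist"); u=M[:,0]; print("tool x",u)
for r,z in [(218.7,112),(218.7,114.5),(224.5,111),(224.5,114),(232,134.5),(232,138)]:
    p=onz(c,254.5,r,z); d=p-s["eef_pos"]; print(r,z,d.round(1),"along tool x",(d@u).round(1),"jaw",(d@M[:,2]).round(1))
# foot arc top: row (260+77/2.5)/1.5 vs (260+90/2.5)/1.5 
for r in [(260+77/2.5)/1.5,(260+90/2.5)/1.5]:
    for z in (70,75): 
        d=onz(c,254.5,r,z)-s["eef_pos"]; print("foot",r,z,(d@u).round(1))
E
```

```text
t 12.77 tcp [ 558.5 -158.7  112.6] F [ 0.3  0.4 -2.4] w 0.154 q [-0.31  0.29  0.63  1.78 -0.19  1.13  1.67]
tool y [-2.e-03  3.e-04 -1.e+00] tool z [ 2.833e-01  9.590e-01 -3.000e-04] jaw ang 73.54
tool x [ 0.95904029 -0.28326263 -0.00199922]
218.7 112 [-8.8  3.7 -0.6] along tool x -9.5 jaw 1.1
218.7 114.5 [-9.7  4.   1.9] along tool x -10.4 jaw 1.1
224.5 111 [-4.8  2.6 -1.6] along tool x -5.4 jaw 1.1
224.5 114 [-6.   2.9  1.4] along tool x -6.5 jaw 1.1
232 134.5 [-9.6  3.9 21.9] along tool x -10.4 jaw 1.1
232 138 [-11.    4.4  25.4] along tool x -11.8 jaw 1.1
foot 193.86666666666667 70 -13.5
foot 193.86666666666667 75 -14.8
foot 197.33333333333334 70 -10.8
foot 197.33333333333334 75 -12.2
```

```bash
python3 -m inch '[[[0,0,0,2,-0.8,-10,0],[0,0,0,0,0,-5,0],[0,0,0,0,0,0,0],[0,0,0,0,0,0,0]]]'
python3 - <<'E'
from h import *
s,M=st(); c=cap("wrist","w15.png",(180,150,330,260),5)
E
```

```text
time: 13.15
eef_pos: [560.5, -159.8, 97.8]
orientation: [-0.7, 0.7, -0.102, 0.101]
ft_force: [0.2, -0.4, 0.5]
gripper_width: 0.153
t 13.15 tcp [ 560.5 -159.8   97.8] F [ 0.2 -0.4  0.5] w 0.153 q [-0.3   0.31  0.63  1.79 -0.2   1.11  1.68]
tool y [-0.0022 -0.     -1.    ] tool z [ 2.836e-01  9.590e-01 -6.000e-04] jaw ang 73.53
```

View pics/w15.png

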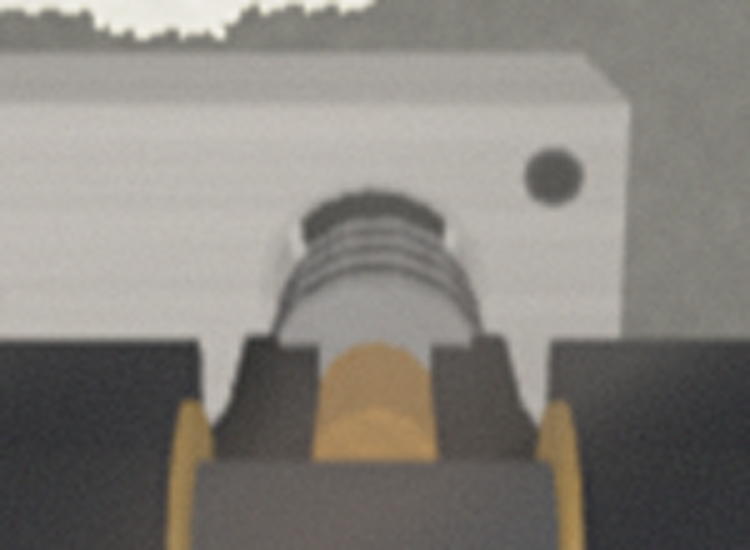

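```bash
python3 -m inch '[[[0,0,0,0,0,-3,0],[0,0,0,0,0,-3,0],[0,0,0,0,0,0,0],[0,0,0,0,0,0,0]]]'
python3 -m inch '[[[0,0,0,0,0,-2,0],[0,0,0,0,0,-2,0],[0,0,0,0,0,0,0]]]'
```

```text
time: 13.53
eef_pos: [561.2, -159.8, 92.8]
orientation: [0.7, -0.7, 0.101, -0.101]
ft_force: [-0.9, 0.2, -0.8]
gripper_width: 0.15
time: 13.78
eef_pos: [561.0, -159.7, 88.6]
orientation: [0.7, -0.7, 0.101, -0.101]
ft_force: [0.5, -0.1, -0.5]
gripper_width: 0.151
```

```bash
python3 -m inch '[[[0,0,0,0,0,-3,0],[0,0,0,0,0,-3,0],[0,0,0,0,0,0,0]]]'
python3 -c "
from h import *
cap('wrist','w16.png',(180,150,330,260),5);cap('scene','s16.png',(120,150,170,200),10)"
```

```text
time: 14.03
eef_pos: [560.8, -159.6, 82.2]
orientation: [0.7, -0.7, 0.102, -0.101]
ft_force: [0.6, -0.1, -0.2]
gripper_width: 0.152
```

View pics/w16.png

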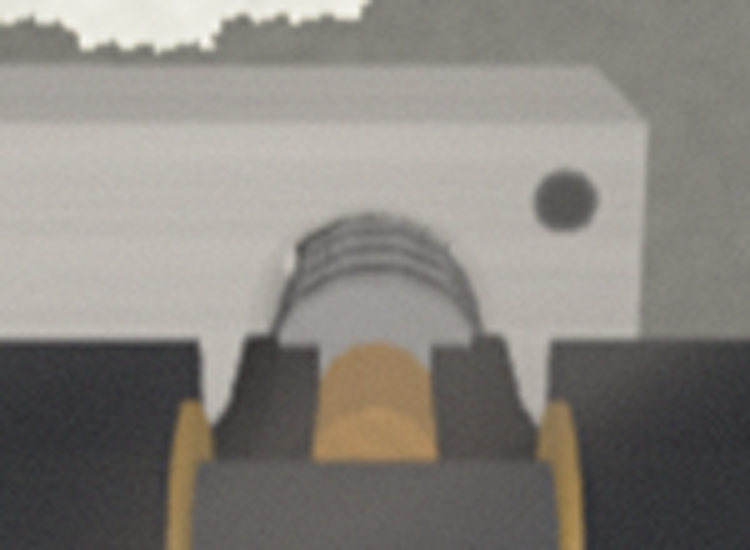

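View pics/s16.png

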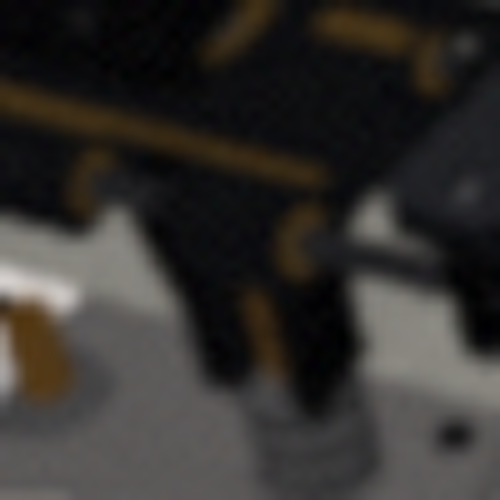

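```bash
python3 -m inch '[[[0,0,0,-0.1,-0.4,-4,0],[0,0,0,0,0,-4,0],[0,0,0,0,0,0,0]]]'
python3 -m inch '[[[0,0,0,0,0,-4,0],[0,0,0,0,0,-4,0],[0,0,0,0,0,0,0]]]'
```

```text
time: 14.38
eef_pos: [560.5, -160.0, 74.0]
orientation: [0.7, -0.7, 0.102, -0.101]
ft_force: [-0.5, -0.0, -1.1]
gripper_width: 0.151
time: 14.63
eef_pos: [560.6, -160.0, 66.0]
orientation: [0.7, -0.7, 0.102, -0.101]
ft_force: [0.6, -0.1, -1.8]
gripper_width: 0.152
```

```bash
python3 -m inch '[[[0,0,0,0,0,-4,0],[0,0,0,0,0,-4,0],[0,0,0,0,0,0,0],[0,0,0,0,0,0,0]]]'
python3 -m inch '[[[0,0,0,0,0,-2,0],[0,0,0,0,0,0,0],[0,0,0,0,0,0,0]]]'
python3 -m inch '[[[0,0,0,0,0,-1,0],[0,0,0,0,0,0,0],[0,0,0,0,0,0,0]]]'
```

```text
time: 14.97
eef_pos: [561.0, -160.2, 58.7]
orientation: [-0.7, 0.7, -0.101, 0.101]
ft_force: [-0.3, -0.7, -0.7]
gripper_width: 0.15
time: 15.22
eef_pos: [561.1, -160.2, 57.0]
orientation: [0.7, -0.7, 0.101, -0.101]
ft_force: [0.1, 0.3, -2.3]
gripper_width: 0.15
time: 15.47
eef_pos: [561.2, -160.2, 56.0]
orientation: [0.7, -0.7, 0.101, -0.101]
ft_force: [-0.7, 0.7, -1.9]
gripper_width: 0.153
```

```bash
python3 -m inch '[[[0,0,0,0,0,-2,0],[0,0,0,0,0,0,0],[0,0,0,0,0,0,0]]]'
python3 -m inch '[[[0,0,0,0,0,-1.5,0],[0,0,0,0,0,0,0],[0,0,0,0,0,0,0]]]'
```

```text
time: 15.72
eef_pos: [561.1, -160.2, 53.9]
orientation: [0.7, -0.7, 0.101, -0.101]
ft_force: [-0.7, -0.2, -0.9]
gripper_width: 0.149
time: 15.97
eef_pos: [561.1, -160.2, 52.4]
orientation: [0.7, -0.7, 0.101, -0.101]
ft_force: [-0.3, -0.6, -0.9]
gripper_width: 0.149
```

```bash
python3 -m inch '[[[0,0,0,0,0,-1,0],[0,0,0,0,0,0,0],[0,0,0,0,0,0,0]]]'
python3 -m inch '[[[0,0,0,0,0,-1,0],[0,0,0,0,0,0,0],[0,0,0,0,0,0,0]]]'
```

```text
time: 16.22
eef_pos: [561.2, -160.2, 51.5]
orientation: [0.7, -0.7, 0.101, -0.101]
ft_force: [1.0, -0.1, -1.1]
gripper_width: 0.15
time: 16.47
eef_pos: [561.4, -160.3, 50.8]
orientation: [0.7, -0.7, 0.101, -0.101]
ft_force: [-0.6, 0.2, 2.3]
gripper_width: 0.15
```

```bash
python3 -m inch '[[[0,0,0,0,0,-1,0],[0,0,0,0,0,0,0],[0,0,0,0,0,0,0]]]'
python3 -m inch '[[[0,0,0,0,0,1.5,0.42],[0,0,0,0,0,2,0.42],[0,0,0,0,0,0,0.42],[0,0,0,0,0,0,0.42],[0,0,0,0,0,25,0.42],[0,0,0,0,0,35,0.42],[0,0,0,0,20,35,0.42],[0,0,0,25,25,20,0.42],[0,0,0,30,0,20,0.42],[0,0,0,0,0,0,0.42]]]'
python3 -c "
from h import *
st();cap('wrist','w17.png',None,1.5);cap('scene','s17.png',(50,110,250,260),4)"
```

```text
time: 16.72
eef_pos: [561.7, -160.3, 50.7]
orientation: [0.7, -0.7, 0.101, -0.102]
ft_force: [-1.3, 0.6, 7.5]
gripper_width: 0.151
time: 17.55
eef_pos: [623.1, -111.7, 192.2]
orientation: [0.701, -0.7, 0.095, -0.103]
ft_force: [0.4, 0.8, 0.8]
gripper_width: 0.416
t 17.55 tcp [ 623.1 -111.7  192.2] F [0.4 0.8 0.8] w 0.416 q [-0.36  0.33  0.62  1.57 -0.2   1.3   1.58]
tool y [ 1.030e-02 -2.000e-04 -9.999e-01] tool z [0.2772 0.9608 0.0026] jaw ang 73.91
```

View pics/w17.png

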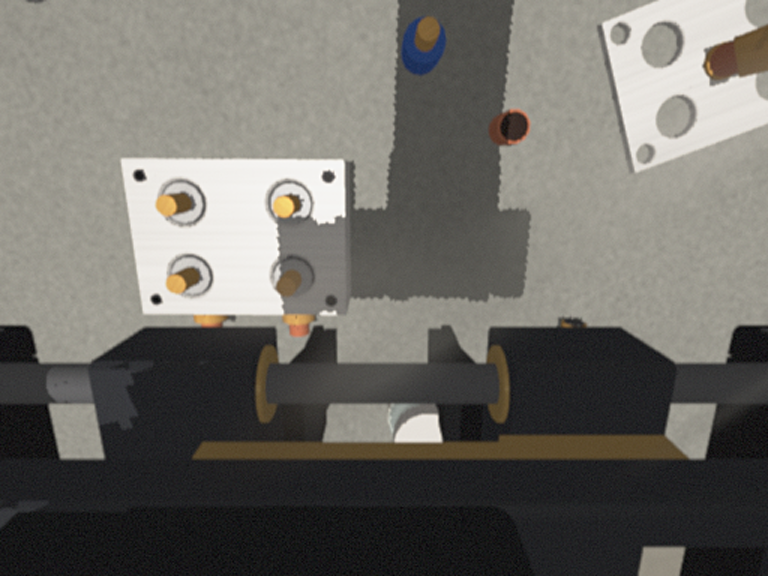

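View pics/s17.png

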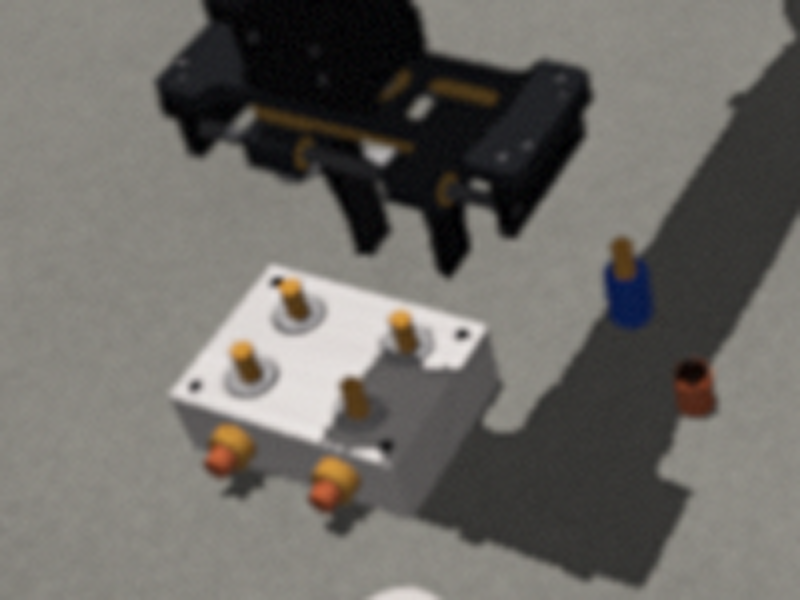

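```bash
python3 -m inch '[[[0,0,0,0,0,0,1],[0,0,0,0,0,0,1]]]'; python3 - <<'E'
from h import *
st(); c=cap("wrist","w18.png",(60,80,250,220),4); T=c["cam_to_world"]
t0,o0=np.radians(-16.53),np.array([573.9,-201.6])
t,o=plate(c,{k:proj(c,[*at(t0,o0,LOC[k]),50]) for k in "012"},50)
H,W=c["z_map"].shape; v,u=np.mgrid[0:H,0:W]
K=np.array([[c["fx"],0,c["cx"]],[0,c["fy"],c["cy"]],[0,0,1]])
q=cv2.undistortPoints(np.dstack([u,v]).reshape(-1,1,2).astype(float),K,np.array([c["k1"],0,0,0,0.])).reshape(H,W,2)
P=np.dstack([q[...,0],-q[...,1],-np.ones((H,W))])*c["z_map"][...,None]@T[:3,:3].T+T[:3,3]
np.save("P.npy",P)
for n,p in (("p0",(-26,-37)),("p1",(-26,37)),("p2",(26,-37)),("p3",(26,37))):
    x,y=at(t,o,p)
    d=np.hypot(P[...,0]-x,P[...,1]-y)
    m=(d<12)&(P[...,2]>64); mm=(d<13)&(d>8)&(P[...,2]<64)&(P[...,2]>30); b=(d>17)&(d<22)
    print(n,m.sum(),"top z",np.percentile(P[m][:,2],[50,90,97]).round(1),"xy off",(np.median(P[m&(P[...,2]>np.percentile(P[m][:,2],60))][:,:2],0)-[x,y]).round(1),"shoulder",np.percentile(P[mm][:,2],[25,50,75]).round(1),"block",np.median(P[b][:,2]).round(1))
E
```

```text
time: 17.82
eef_pos: [614.6, -116.0, 186.7]
orientation: [-0.7, 0.7, -0.103, 0.101]
ft_force: [-0.1, 0.1, -0.1]
gripper_width: 0.499
t 17.82 tcp [ 614.6 -116.   186.7] F [-0.1  0.1 -0.1] w 0.499 q [-0.35  0.32  0.62  1.58 -0.19  1.3   1.57]
tool y [-2.6e-03  1.0e-04 -1.0e+00] tool z [ 2.850e-01  9.585e-01 -6.000e-04] jaw ang 73.44
0 [ 98.1 126.8] [ 513.4 -250.5]
1 [224.5 126.6] [ 549.8 -127.4]
2 [109.2 209.4] [ 597.9 -275.5]
ang -16.48 o [ 573.8 -201.5] res [0.13 0.26 0.15]
p0 228 top z [74.2 75.2 75.4] xy off [0.6 0.6] shoulder [50.1 50.6 51.2] block 50.6
p1 1915 top z [275.3 281.3 281.7] xy off [7.3 4.6] shoulder [50.2 50.8 51.2] block 281.6
p2 212 top z [74.1 75.2 75.6] xy off [0.2 0.1] shoulder [50.  50.5 51. ] block 50.5
p3 185 top z [74.4 75.4 76. ] xy off [ 0.9 -0.5] shoulder [48.1 50.2 50.8] block 50.6
```

View pics/w18.png

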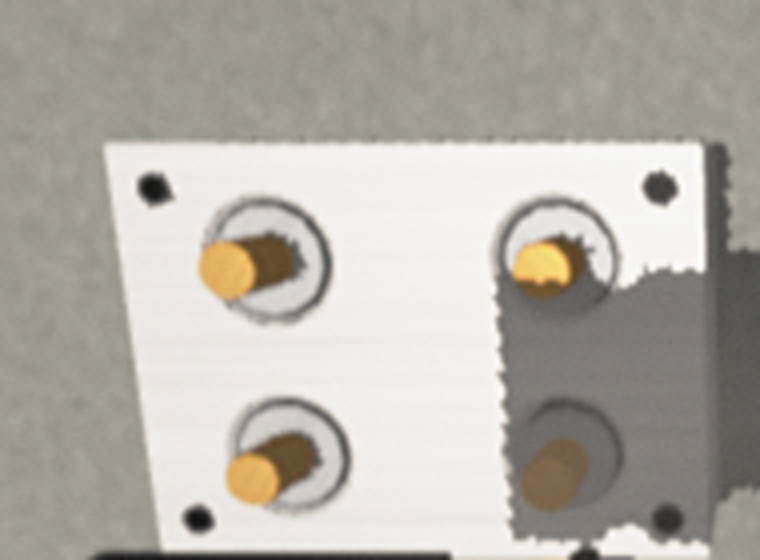

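```bash
python3 -m inch '[[[0,0,3,2,37,0,0.6],[0,0,3,2,38,0,0.6],[0,0,3,2,38,0,0.6],[0,0,3,2,38,0,0.6],[0,0,3,2,38,0,0.6],[0,0,3,0,38,0,0.6],[0,0,0,0,38,0,0.6],[0,0,0,0,0,0,0.6],[0,0,0,0,0,0,0.6],[0,0,0,0,0,0,0.6]]]'
python3 -c "
from h import *
st();cap('wrist','w19.png',None,1.5)"
```

```text
time: 18.7
eef_pos: [625.7, 148.6, 187.4]
orientation: [-0.707, 0.707, 0.009, -0.01]
ft_force: [0.5, -0.3, 0.4]
gripper_width: 0.598
t 18.7 tcp [625.7 148.6 187.4] F [ 0.5 -0.3  0.4] w 0.598 q [-0.63  0.34  0.45  1.53 -0.15  1.3   1.44]
tool y [-9.0e-04 -1.2e-03 -1.0e+00] tool z [-0.0261  0.9997 -0.0012] jaw ang 91.5
```

View pics/w19.png

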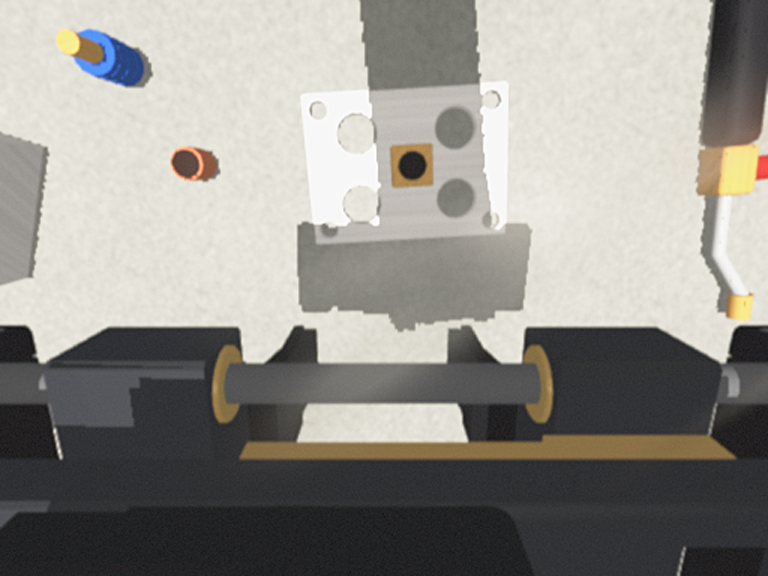

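```bash
python3 - <<'E'
from h import *
c=cap("wrist","w20.png",(190,45,350,175),4.9); s,M=st()
hsv=cv2.cvtColor(c["image"],cv2.COLOR_RGB2HSV); m=cv2.inRange(hsv,(8,80,50),(28,255,255)); m[:, :240]=0; m[:,310:]=0; m[:80]=0; m[140:]=0
cnt=max(cv2.findContours(m,cv2.RETR_EXTERNAL,cv2.CHAIN_APPROX_NONE)[0],key=cv2.contourArea)
r=cv2.minAreaRect(cnt); print(r); bx=cv2.boxPoints(r)
W=np.array([onz(c,*p,66)[:2] for p in bx]); print(W.round(1)); print("ctr",onz(c,*r[0],66).round(1))
for i in range(4):
    e=W[(i+1)%4]-W[i]; print(np.linalg.norm(e).round(1),np.degrees(np.arctan2(e[1],e[0])).round(1)%90)
E
```

```text
t 18.8 tcp [626.2 147.2 187.9] F [-0.1  0.4  0.6] w 0.605 q [-0.63  0.34  0.46  1.53 -0.15  1.3   1.44]
tool y [-2.e-04 -1.e-03 -1.e+00] tool z [-0.0235  0.9997 -0.001 ] jaw ang 91.35
((275.1103820800781, 109.37586212158203), (27.65807342529297, 27.305742263793945), 86.633544921875)
[[539.4 152.3]
 [537.3 177.8]
 [562.4 180.7]
 [564.6 154.6]]
ctr [550.8 166.4  66. ]
25.6 4.599999999999994
25.3 6.6
26.2 4.700000000000003
25.3 5.199999999999989
```

View pics/w20.png

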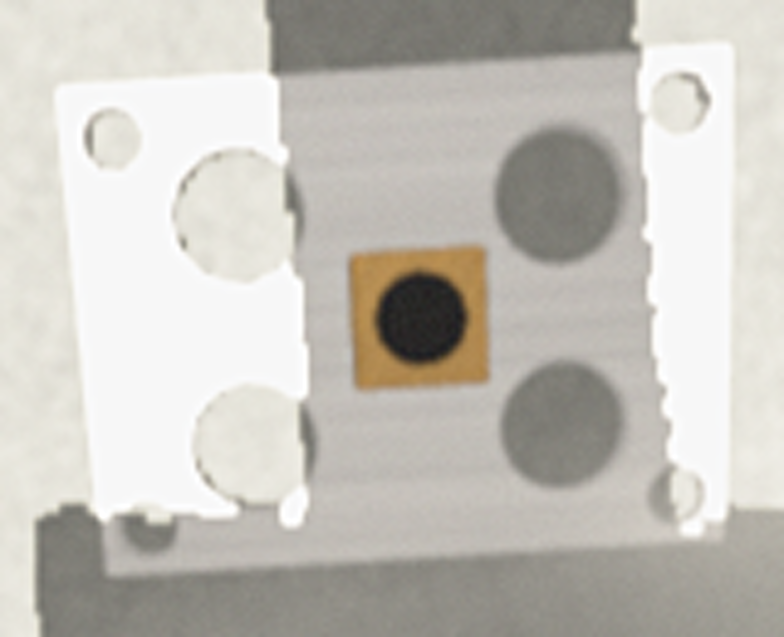

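```bash
python3 - <<'E'
from h import *
c=cap("wrist"); st()
pc=lambda p:(p[0]/4.9+190-.4,p[1]/4.9+45-.4)
# corners: image up=-x, right=+y
A=[(-55,-75),(-55,75),(55,75),(55,-75)];pix=[(58,88),(734,42),(724,540),(107,577)]
B=[onz(c,*pc(p),8)[:2] for p in pix]; t,o,e=rigid2(A,B); print(np.degrees(t),o,e)
A=[(-44,-64),(-44,64),(44,64),(-26,37),(26,37),(26,-37),(-26,-37)];pix=[(113,138),(680,101),(676,494),(560,194),(563,424),(255,443),(239,215)]
B=[onz(c,*pc(p),8)[:2] for p in pix]; t,o,e=rigid2(A,B); print(np.degrees(t),o,e)
E
```

```text
t 18.85 tcp [626.3 147.3 188. ] F [ 0.6 -0.1 -0.1] w 0.599 q [-0.63  0.34  0.46  1.53 -0.15  1.3   1.44]
tool y [-1.e-04 -7.e-04 -1.e+00] tool z [-2.330e-02  9.997e-01 -7.000e-04] jaw ang 91.34
4.778013648535899 [551.0058962  166.83666862] [0.59668417 1.10609556 0.49158519 0.63562115]
4.752518947133379 [550.7926568  166.55588981] [0.15106823 0.12618873 0.38292678 0.18993709 0.37142102 0.36558128
 0.41391927]
```

```bash
python3 -m inch '[[[0,0,1.7,-25,6.4,-30,0.6],[0,0,1.7,-25,6.4,-30,0.6],[0,0,0,-25.5,6.4,-28,0.6],[0,0,0,0,0,0,0.6],[0,0,0,0,0,0,0.6],[0,0,0,0,0,0,0.6]]]'
python3 -c "
from h import *
st();c=cap('wrist','w21.png',None,1.5);print(proj(c,[550.8,166.5,66]))"
```

```text
time: 19.35
eef_pos: [552.0, 167.9, 100.9]
orientation: [0.707, -0.706, -0.031, 0.029]
ft_force: [0.5, -0.4, -0.3]
gripper_width: 0.601
t 19.35 tcp [552.  167.9 100.9] F [ 0.5 -0.4 -0.3] w 0.601 q [-0.7   0.27  0.42  1.8  -0.12  1.1   1.41]
tool y [ 2.1e-03  3.0e-04 -1.0e+00] tool z [-8.420e-02  9.964e-01  2.000e-04] jaw ang 94.83
(np.float64(251.07567881608935), np.float64(212.32088865967881))
```

View pics/w21.png

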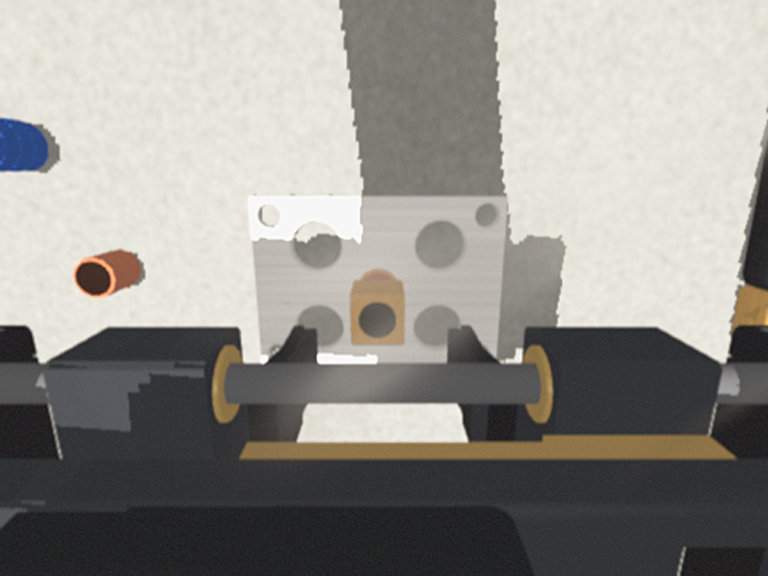

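```bash
python3 -m inch '[[[0,0,0,-0.4,-0.7,-17,0.6],[0,0,0,0,0,-17,0.6],[0,0,0,0,0,-17,0.6],[0,0,0,0,0,-15,0.6],[0,0,0,0,0,0,0.6],[0,0,0,0,0,0,0.6],[0,0,0,0,0,0,0.6]]]'
python3 -c "
from h import *
st();c=cap('scene','s21.png',(200,110,400,260),4)"
```

```text
time: 19.98
eef_pos: [552.3, 168.2, 35.7]
orientation: [0.707, -0.706, -0.031, 0.029]
ft_force: [-0.5, -0.9, 0.4]
gripper_width: 0.601
t 19.98 tcp [552.3 168.2  35.7] F [-0.5 -0.9  0.4] w 0.601 q [-0.69  0.34  0.4   1.85 -0.16  0.97  1.44]
tool y [ 3.1e-03  8.0e-04 -1.0e+00] tool z [-8.500e-02  9.964e-01  6.000e-04] jaw ang 94.88
```

View pics/s21.png

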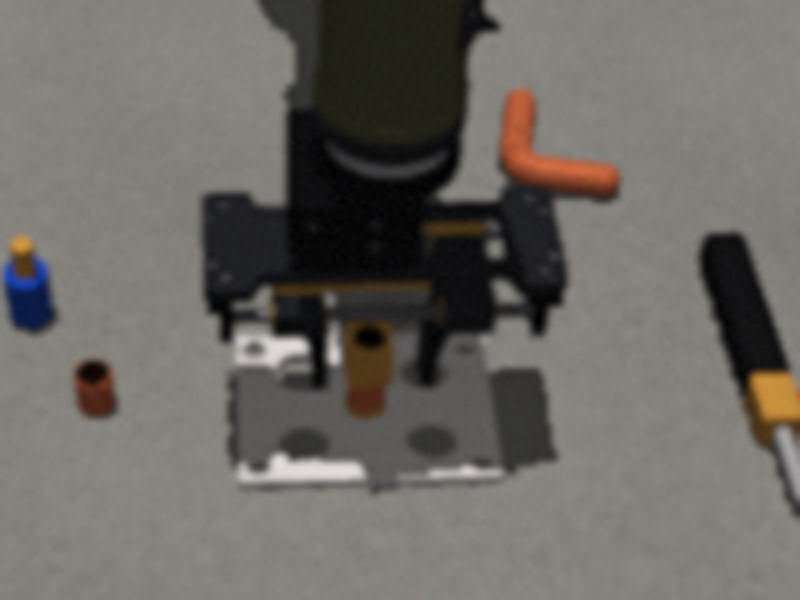

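```bash
python3 -m inch '[[[0,0,0,-1,-1,-2,0.6],[0,0,0,0,0,0,0.6],[0,0,0,0,0,0,0.6]]]'
python3 -c "
from h import *
st()"
python3 -m inch '[[[0,0,0,0,0,0,0],[0,0,0,0,0,0,0],[0,0,0,0,0,0,0],[0,0,0,0,0,0,0],[0,0,0,0,0,0,0],[0,0,0,0,0,0,0],[0,0,0,0,0,0,0],[0,0,0,0,0,0,0],[0,0,0,0,0,0,0]]]'
python3 -c "
from h import *
st();c=cap('wrist','w22.png',None,1.5)"
```

```text
time: 20.28
eef_pos: [549.5, 167.3, 32.5]
orientation: [0.707, -0.706, -0.031, 0.03]
ft_force: [0.1, 0.7, 0.6]
gripper_width: 0.598
t 20.28 tcp [549.5 167.3  32.5] F [0.1 0.7 0.6] w 0.598 q [-0.69  0.34  0.4   1.86 -0.16  0.97  1.44]
tool y [ 7.e-04  5.e-04 -1.e+00] tool z [-8.580e-02  9.963e-01  5.000e-04] jaw ang 94.92
time: 21.03
eef_pos: [549.4, 166.3, 32.0]
orientation: [-0.706, 0.707, 0.03, -0.03]
ft_force: [0.8, -3.8, 0.6]
gripper_width: 0.3
t 21.03 tcp [549.4 166.3  32. ] F [ 0.8 -3.8  0.6] w 0.3 q [-0.69  0.35  0.4   1.86 -0.16  0.97  1.44]
tool y [-1.e-04 -9.e-04 -1.e+00] tool z [-8.540e-02  9.963e-01 -9.000e-04] jaw ang 94.9
```

View pics/w22.png

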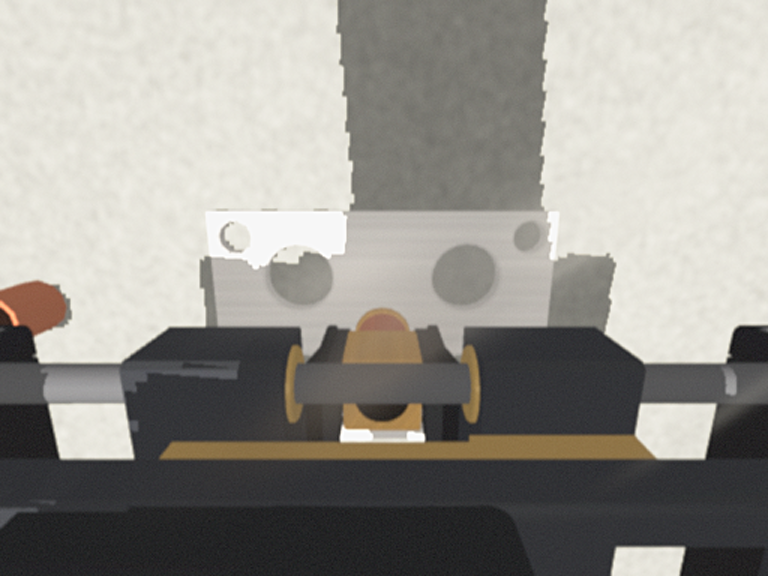

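```bash
python3 -m inch '[[[0,0,0,0,0,5,0],[0,0,0,0,0,10,0],[0,0,0,0,0,20,0],[0,0,0,0,0,25,0],[0,0,0,0,0,25,0],[0,0,0,0,0,20,0],[0,0,0,0,0,13,0],[0,0,0,0,0,0,0],[0,0,0,0,0,0,0],[0,0,0,0,0,0,0]]]'
python3 -c "
from h import *
st();c=cap('wrist','w23.png',None,1.5);c=cap('scene','s23.png',(180,50,400,250),3.6)"
```

```text
time: 21.92
eef_pos: [548.0, 167.3, 148.4]
orientation: [-0.706, 0.707, 0.03, -0.032]
ft_force: [0.3, -0.5, -6.1]
gripper_width: 0.296
t 21.92 tcp [548.  167.3 148.4] F [ 0.3 -0.5 -6.1] w 0.296 q [-0.72  0.22  0.43  1.76 -0.1   1.19  1.39]
tool y [-2.7e-03 -7.0e-04 -1.0e+00] tool z [-8.640e-02  9.963e-01 -5.000e-04] jaw ang 94.96
```

View pics/w23.png

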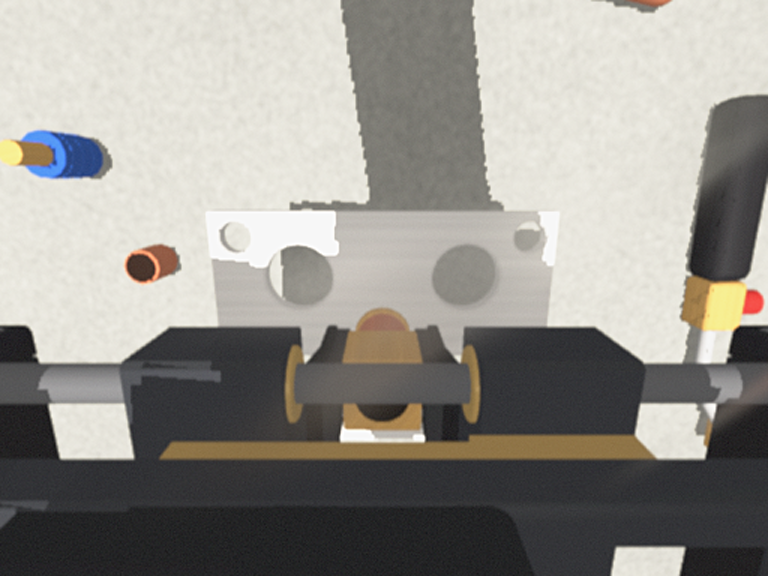

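View pics/s23.png

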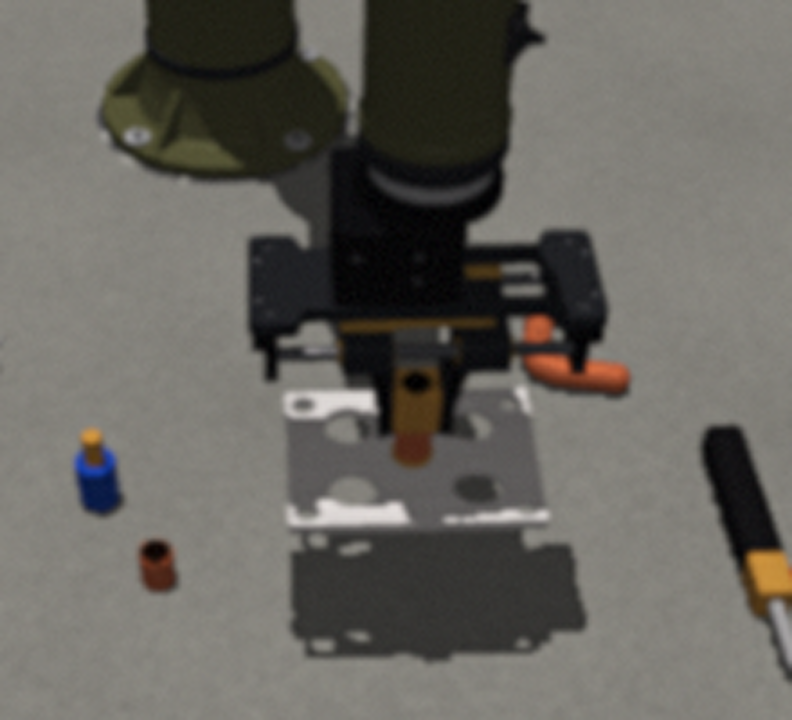

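```bash
python3 -m inch '[[[0,0,-1,2,-10,0,0],[0,0,-2,2,-20,0,0],[0,0,-2.4,2,-30,0,0],[0,0,-2.4,2,-34,0,0],[0,0,-2.4,2,-34,0,0],[0,0,-2.4,2,-34,0,0],[0,0,-2.4,2,-34,0,0],[0,0,-2.4,2,-34,0,0],[0,0,-2,2,-34,0,0],[0,0,-1.4,2,-34,0,0]]]'
python3 -m inch '[[[0,0,-0.6,2,-30,0,0],[0,0,0,1,-20,0,0],[0,0,0,0,-12,0,0],[0,0,0,0,-8,0,0],[0,0,0,0,0,0,0],[0,0,0,0,0,0,0],[0,0,0,0,0,0,0],[0,0,0,0,0,0,0],[0,0,0,0,0,0,0]]]'
python3 -c "
from h import *
st();c=cap('wrist','w24.png',None,1.5);c=cap('scene','s24.png',(50,80,250,230),4);c=cap('top','t24.png',(310,130,410,230),7)"
```

```text
time: 22.85
eef_pos: [568.1, -134.9, 149.9]
orientation: [-0.7, 0.7, -0.1, 0.099]
ft_force: [1.4, -0.1, -6.0]
gripper_width: 0.294
time: 23.6
eef_pos: [572.6, -199.0, 149.9]
orientation: [0.7, -0.7, 0.1, -0.1]
ft_force: [0.1, -0.7, -5.0]
gripper_width: 0.298
t 23.6 tcp [ 572.6 -199.   149.9] F [ 0.1 -0.7 -5. ] w 0.298 q [-0.27  0.32  0.68  1.68 -0.21  1.22  1.74]
tool y [ 1.e-04  8.e-04 -1.e+00] tool z [2.811e-01 9.597e-01 8.000e-04] jaw ang 73.67
```

View pics/w24.png

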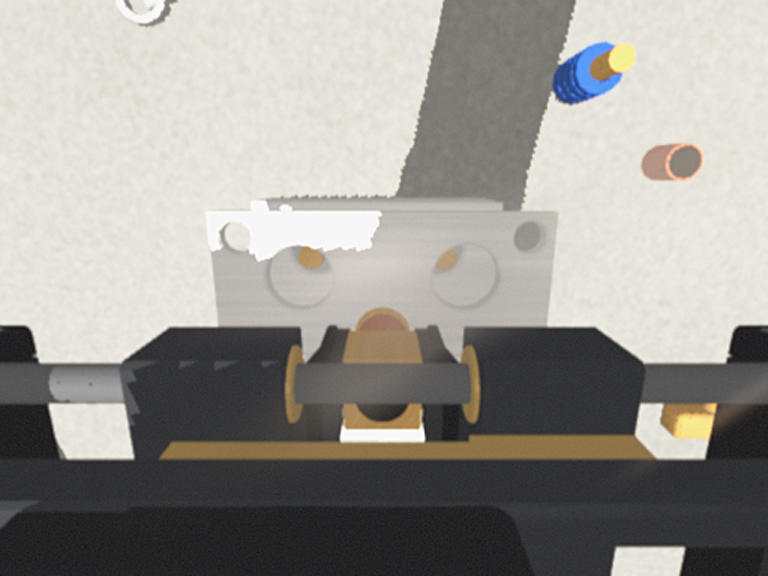

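View pics/s24.png

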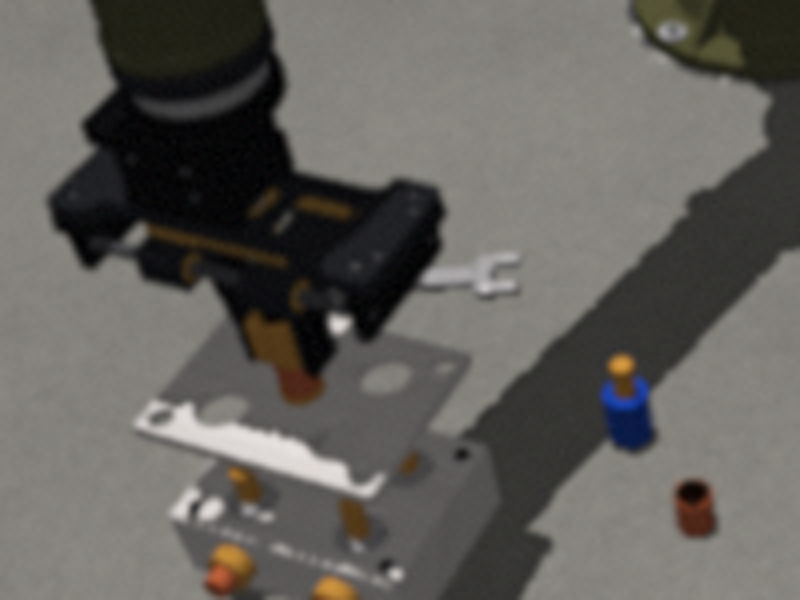

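View pics/t24.png

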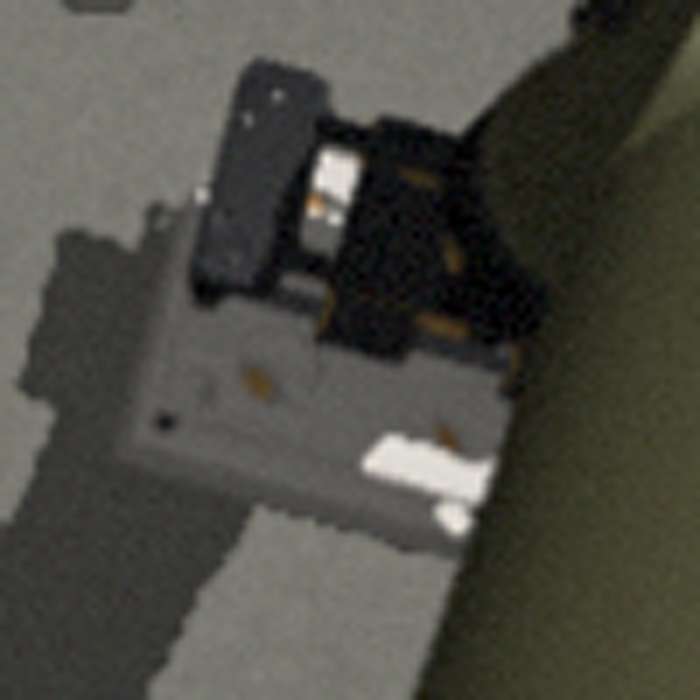

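```bash
python3 - <<'E'
from h import *
s,M=st(); c=cap("wrist","w25.png",(125,125,390,225),3); z=s["eef_pos"][2]
A=[(-44,-64),(-44,64),(-26,-37),(-26,37)];pix=[(236,237),(528,236.5),(301,275),(464,275)]
for zz in (z-26,z-24,z-22):
    B=[onz(c,(u-.25)/1.5,(v-.25)/1.5,zz)[:2] for u,v in pix]; t,o,e=rigid2(A,B)
    print(zz.round(1),np.degrees(t).round(2),o.round(1),e.round(2),"minus tcp",(o-s["eef_pos"][:2]).round(1),"scale",np.linalg.norm(B[1]-B[0]).round(1))
A=[(-55,-75),(-55,75)];B=[onz(c,(u-.25)/1.5,(v-.25)/1.5,z-24)[:2] for u,v in [(206,211),(558,211)]]
t,o,e=rigid2(A,B);print(np.degrees(t),o,e,np.linalg.norm(B[1]-B[0]))
E
```

```text
t 23.75 tcp [ 572.5 -200.   150. ] F [-0.7  0.4 -4.9] w 0.296 q [-0.27  0.32  0.68  1.68 -0.21  1.22  1.74]
tool y [ 2.e-04  3.e-04 -1.e+00] tool z [2.823e-01 9.593e-01 3.000e-04] jaw ang 73.6
124.0 -16.32 [ 573.7 -199. ] [0.41 0.43 0.75 0.52] minus tcp [1.2 1. ] scale 127.9
126.0 -16.32 [ 573.3 -198.9] [0.82 0.97 1.12 0.89] minus tcp [0.9 1.1] scale 126.5
128.0 -16.32 [ 573.  -198.8] [1.45 1.62 1.5  1.28] minus tcp [0.5 1.2] scale 125.2
-16.406241830064246 [ 573.73133594 -199.16533648] [0.1214796 0.1214796] 150.24295919710417
```

View pics/w25.png

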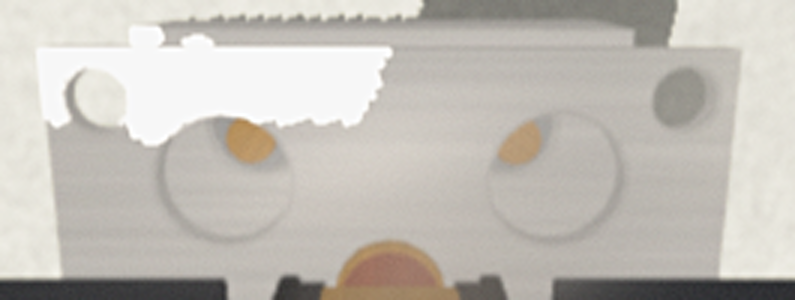

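```bash
python3 -m inch '[[[0,0,-0.15,0.2,-2.4,-5,0],[0,0,0,0,0,-10,0],[0,0,0,0,0,-12,0],[0,0,0,0,0,-10,0],[0,0,0,0,0,-8,0],[0,0,0,0,0,-5,0],[0,0,0,0,0,0,0],[0,0,0,0,0,0,0],[0,0,0,0,0,0,0],[0,0,0,0,0,0,0]]]'
python3 - <<'E'
from h import *
s,M=st(); c=cap("wrist","w26.png",(125,125,390,225),3);cap('scene','s26.png',(70,130,200,230),6); cap('top','t26.png',(310,130,410,230),7)
T=c["cam_to_world"]; H,W=c["z_map"].shape; v,u=np.mgrid[0:H,0:W]
K=np.array([[c["fx"],0,c["cx"]],[0,c["fy"],c["cy"]],[0,0,1]])
q=cv2.undistortPoints(np.dstack([u,v]).reshape(-1,1,2).astype(float),K,np.array([c["k1"],0,0,0,0.])).reshape(H,W,2)
P=np.dstack([q[...,0],-q[...,1],-np.ones((H,W))])*c["z_map"][...,None]@T[:3,:3].T+T[:3,3]
np.save("P.npy",P)
for v_ in (145,150,165,190): print(v_,[P[v_,u_].round(1).tolist() for u_ in (150,200,254,310,350)])
E
```

```text
time: 24.63
eef_pos: [573.0, -203.4, 100.7]
orientation: [-0.7, 0.7, -0.102, 0.103]
ft_force: [0.4, -0.8, -6.0]
gripper_width: 0.296
t 24.63 tcp [ 573.  -203.4  100.7] F [ 0.4 -0.8 -6. ] w 0.296 q [-0.25  0.37  0.66  1.73 -0.25  1.13  1.77]
tool y [ 1.3e-03 -2.0e-04 -1.0e+00] tool z [2.860e-01 9.582e-01 1.000e-04] jaw ang 73.38
145 [[505.1, -252.2, 76.3], [514.3, -221.0, 77.8], [524.2, -188.0, 77.8], [534.4, -153.6, 77.5], [541.7, -129.1, 77.5]]
150 [[508.2, -254.2, 74.1], [517.4, -222.3, 76.8], [527.1, -188.8, 78.7], [537.6, -154.3, 76.8], [550.6, -121.9, 49.8]]
165 [[517.4, -257.8, 74.4], [529.4, -231.6, 50.5], [536.4, -191.6, 78.3], [552.8, -153.1, 51.1], [561.3, -124.5, 51.0]]
190 [[533.0, -263.1, 76.8], [543.0, -231.7, 74.4], [552.5, -196.4, 78.0], [564.5, -160.3, 73.6], [571.0, -135.2, 77.4]]
```

View pics/w26.png

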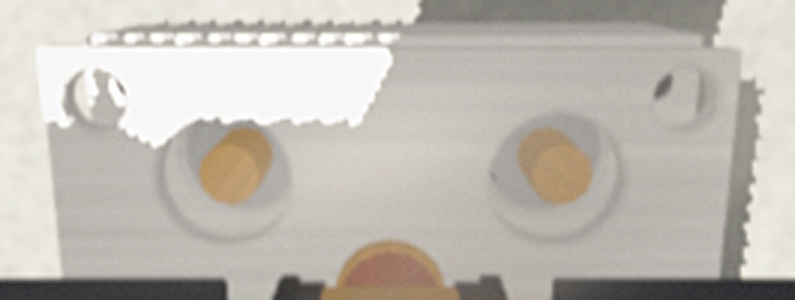

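View pics/s26.png

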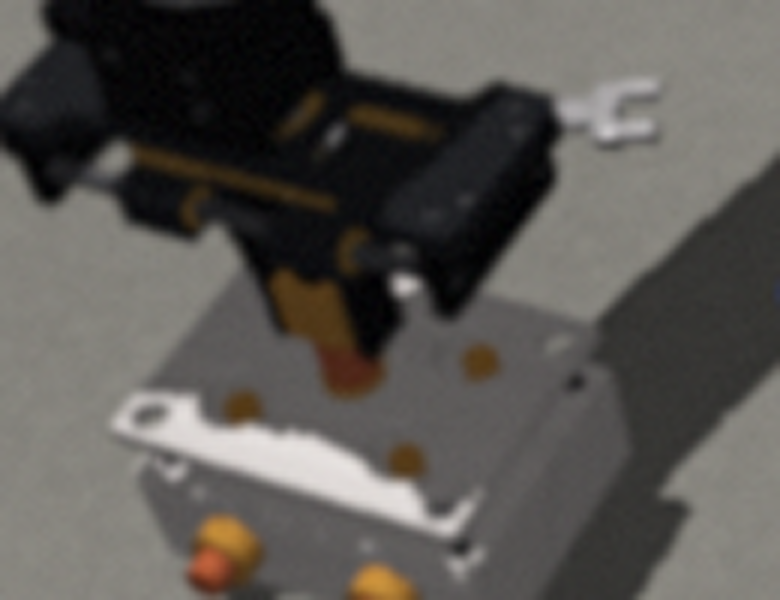

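View pics/t26.png

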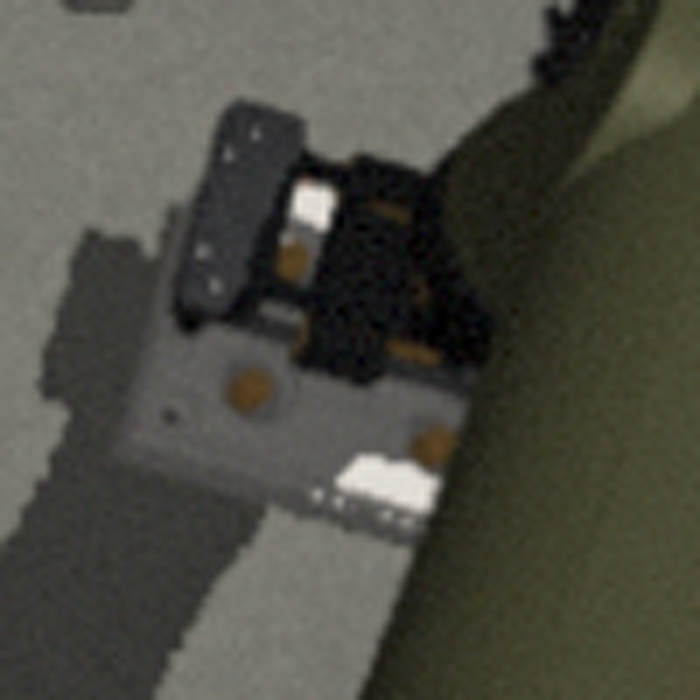

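```bash
python3 -m inch '[[[0,0,0,0,0,-2,0],[0,0,0,0,0,-1.5,0],[0,0,0,0,0,0,0],[0,0,0,0,0,0,0],[0,0,0,0,0,0,0],[0,0,0,0,0,0,0]]]'
cat > chk.py <<'E'
from h import *
import sys
s,M=st(); c=imaging.capture("wrist"); n=sys.argv[1]
im=cv2.cvtColor(c["image"],cv2.COLOR_RGB2BGR); k=12
a=[cv2.resize(im[v-14:v+15,u-14:u+15],None,fx=k,fy=k,interpolation=cv2.INTER_CUBIC) for u,v in ((157,158),(351,158))]
cv2.imwrite(f"pics/{n}.png",np.hstack(a))
t0,o0=np.radians(-16.5),np.array([573.85,-201.55]); z=s["eef_pos"][2]
for kk in "01": 
    p=proj(c,[*at(t0,o0,LOC[kk]),50]); print("thread",kk,np.round(p,1),"in crop",((np.array(p)-((143,144) if kk=="0" else (337,144))+.5)*k+(0 if kk=="0" else 348,0)).round(0))
A=[(-44,-64),(-44,64),(-26,-37),(-26,37)];pix=[(236,237),(528,236.5),(301,275),(464,275)]
B=[onz(c,(u-.25)/1.5,(v-.25)/1.5,z-25.3)[:2] for u,v in pix]; t,o,e=rigid2(A,B)
print("cover",np.degrees(t).round(2),o.round(1),"err to manifold",(o-o0).round(1))
A=[(-55,-75),(-55,75)];B=[onz(c,(u-.25)/1.5,(v-.25)/1.5,z-24.5)[:2] for u,v in [(206,211),(558,211)]]
t,o,e=rigid2(A,B);print("by corners",np.degrees(t).round(2),o.round(1),(o-o0).round(1))
T=c["cam_to_world"]; H,W=c["z_map"].shape; v,u=np.mgrid[0:H,0:W]
K=np.array([[c["fx"],0,c["cx"]],[0,c["fy"],c["cy"]],[0,0,1]])
q=cv2.undistortPoints(np.dstack([u,v]).reshape(-1,1,2).astype(float),K,np.array([c["k1"],0,0,0,0.])).reshape(H,W,2)
P=np.dstack([q[...,0],-q[...,1],-np.ones((H,W))])*c["z_map"][...,None]@T[:3,:3].T+T[:3,3]
m=np.zeros((H,W),bool); m[145:210,150:370]=1; m&=(P[...,2]>68)&(P[...,2]<90)
for _ in range(4):
    Q=P[m]; w=np.linalg.lstsq(np.c_[Q[:,:2]-o0,np.ones(len(Q))],Q[:,2],rcond=None)[0]
    r=np.abs(P[...,2]-(P[...,:2]-o0)@w[:2]-w[2]); m&=r<2.5
b=np.zeros((H,W),bool); b[140:200,150:370]=1; b&=(P[...,2]>47)&(P[...,2]<54)
print("plate top z at ctr",w[2].round(1),"slope",w[:2].round(3),"block z",np.median(P[b][:,2]).round(1),m.sum(),b.sum())
E
python3 chk.py h1
```

```text
time: 25.28
eef_pos: [572.5, -203.1, 96.5]
orientation: [0.7, -0.7, 0.102, -0.102]
ft_force: [-0.0, 0.1, -4.8]
gripper_width: 0.295
t 25.28 tcp [ 572.5 -203.1   96.5] F [-0.   0.1 -4.8] w 0.295 q [-0.24  0.37  0.66  1.73 -0.25  1.12  1.78]
tool y [ 1.e-04  0.e+00 -1.e+00] tool z [2.860e-01 9.582e-01 1.000e-04] jaw ang 73.38
thread 0 [167.2 153.2] in crop [297. 116.]
thread 1 [343.7 152.8] in crop [435. 112.]
cover -16.53 [ 573.6 -202.2] err to manifold [-0.2 -0.6]
by corners -16.62 [ 573.8 -202.4] [-0.  -0.8]
plate top z at ctr 73.2 slope [0.    0.002] block z 50.6 11159 2198
```

View pics/h1.png

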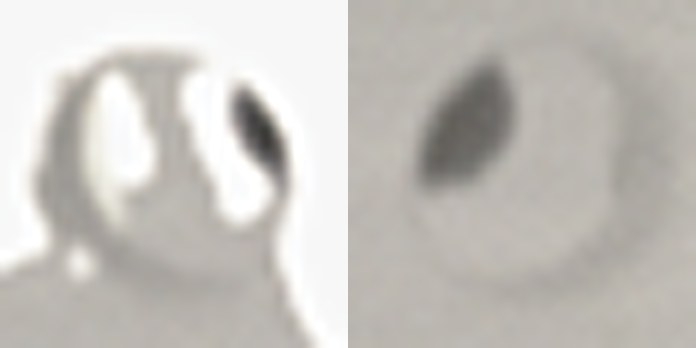

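```bash
python3 -m inch '[[[0,0,0.05,0.3,0.7,0,0],[0,0,0,0,0,0,0],[0,0,0,0,0,0,0],[0,0,0,0,0,0,0],[0,0,0,0,0,0,0],[0,0,0,0,0,0,0]]]'
python3 chk.py h2
python3 -c "
from h import *
c=cap('scene','s28.png',(85,145,185,225),8)
t0,o0=np.radians(-16.5),np.array([573.85,-201.55])
for k in LOC: print(k,'thread',((np.array(proj(c,[*at(t0,o0,LOC[k]),50]))-(85,145))*8).round(0),'hole top if aligned',((np.array(proj(c,[*at(t0,o0,LOC[k]),73]))-(85,145))*8).round(0))"
```

```text
time: 25.83
eef_pos: [572.8, -202.4, 96.5]
orientation: [0.7, -0.7, 0.102, -0.102]
ft_force: [0.0, -0.5, -5.3]
gripper_width: 0.295
t 25.83 tcp [ 572.8 -202.4   96.5] F [ 0.  -0.5 -5.3] w 0.295 q [-0.25  0.37  0.66  1.73 -0.25  1.12  1.77]
tool y [ 1.e-04  0.e+00 -1.e+00] tool z [2.851e-01 9.585e-01 1.000e-04] jaw ang 73.43
thread 0 [166.2 153. ] in crop [285. 114.]
thread 1 [342.7 152.8] in crop [423. 112.]
cover -16.48 [ 573.9 -201.4] err to manifold [0.  0.1]
by corners -16.57 [ 574.1 -201.7] [ 0.2 -0.1]
plate top z at ctr 73.2 slope [0.001 0.002] block z 50.6 11170 2202
0 thread [274. 278.] hole top if aligned [255. 224.]
1 thread [644. 383.] hole top if aligned [630. 330.]
2 thread [111. 486.] hole top if aligned [ 88. 434.]
3 thread [493. 606.] hole top if aligned [476. 554.]
```

View pics/h2.png

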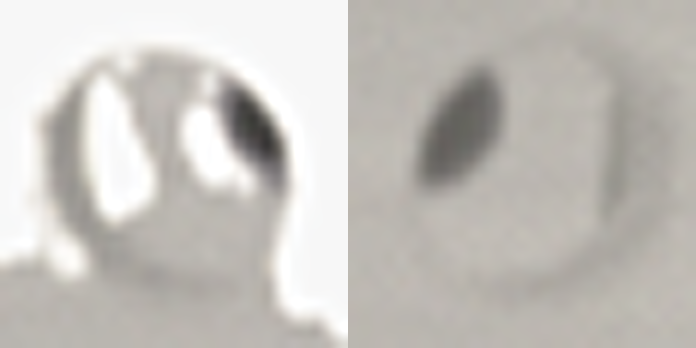

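View pics/s28.png

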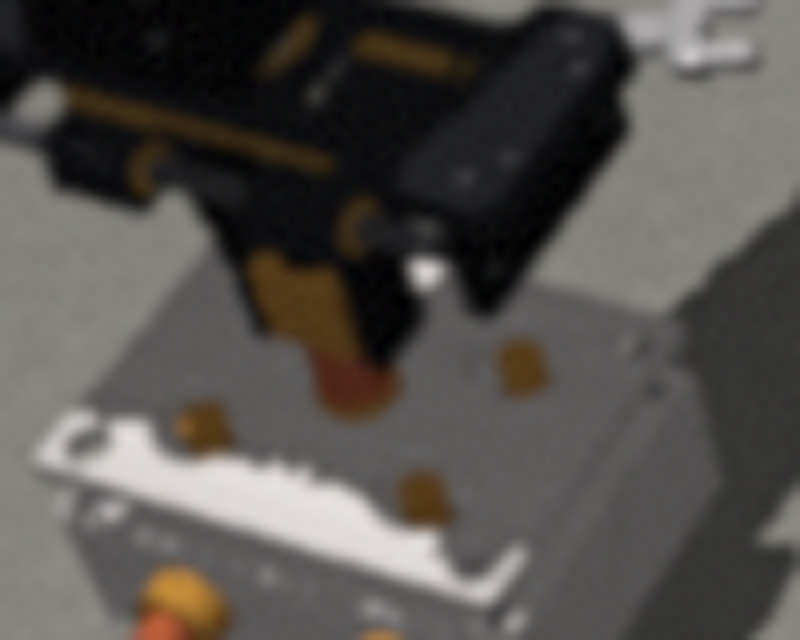

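```bash
python3 -m inch '[[[0,0,0,0.1,0.4,0,0],[0,0,0,0,0,0,0],[0,0,0,0,0,0,0],[0,0,0,0,0,0,0],[0,0,0,0,0,0,0],[0,0,0,0,0,0,0],[0,0,0,0,0,0,0],[0,0,0,0,0,0,0],[0,0,0,0,0,0,0],[0,0,0,0,0,0,0]]]'
python3 chk.py h3; python3 -c "
from h import *
cap('top','t29.png',(100,90,420,290),2.4);print(arm.get_state()['joint_velocities'].round(4))"
```

```text
time: 26.77
eef_pos: [572.9, -202.0, 96.5]
orientation: [0.7, -0.7, 0.102, -0.102]
ft_force: [0.2, 0.4, -5.3]
gripper_width: 0.293
t 26.77 tcp [ 572.9 -202.    96.5] F [ 0.2  0.4 -5.3] w 0.293 q [-0.25  0.37  0.66  1.73 -0.25  1.12  1.77]
tool y [ 0.e+00  1.e-04 -1.e+00] tool z [2.851e-01 9.585e-01 1.000e-04] jaw ang 73.44
thread 0 [165.6 153.1] in crop [278. 115.]
thread 1 [342.1 152.8] in crop [416. 112.]
cover -16.48 [ 574. -201.] err to manifold [0.1 0.5]
by corners -16.57 [ 574.2 -201.2] [0.3 0.3]
plate top z at ctr 73.2 slope [0.001 0.002] block z 50.6 11156 2209
[-0.0001 -0.0007 -0.0004  0.001  -0.0003  0.     -0.0005]
```

View pics/h3.png

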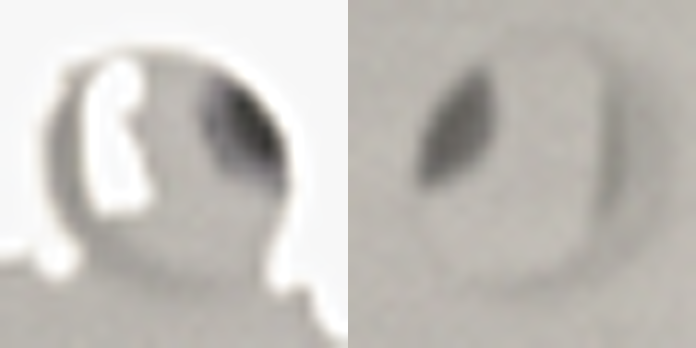

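View pics/t29.png

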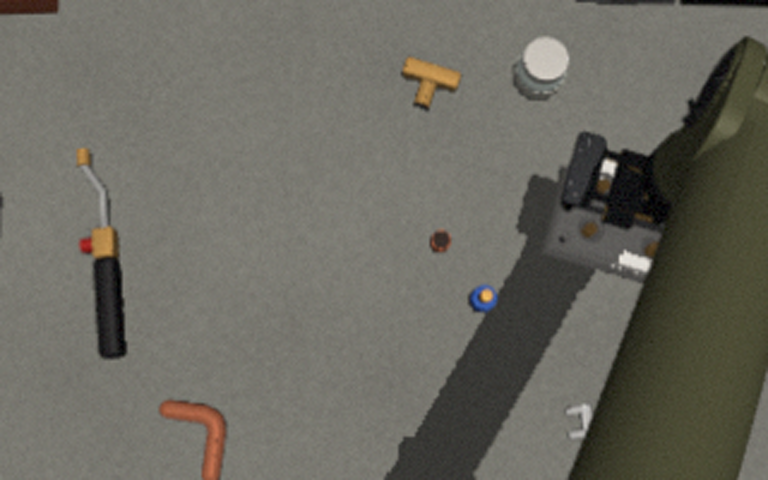

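```bash
python3 -c "
from plant import arm
print(arm.hand_in())"
```

```text
the job is handed in; nothing more can be done
None
```

Both spares are seated in the two empty pockets, at the manifold's +y end (pocket1 and pocket3). The arm is holding the cover level and still over the manifold by its brass union. I handed it in at about 27 s, and the hand-in gives no verdict.

**Last checks**
- **Cartridges:** In the depth map, the shoulders of the two new cartridges and the two fitted ones were level with the block top. The new cartridge in pocket1 was partly hidden by the gripper, so its stem height could not be measured. Its shoulder reading and the scene picture showed it home.
- **Cover height and tilt:** The cover's underside is about 14.6 mm above the block, with a slope of 0.002 or less. It touches nothing, with a steady load of about 5 N and the joints at rest.
- **Hole alignment:** The measured cover centre is 0.3 to 0.5 mm from the manifold centre, and the angle agrees within 0.1°. The wrist view through two of the holes disagreed slightly: before my last move it suggested the cover was about 0.5 mm off in y. I moved it 0.4 mm, between the two readings. The scene camera is too coarse to confirm this better than about 1 mm.
- **Other things:** In the last top picture the blue look-alike, coupling, tee, flux, torch and elbow looked undisturbed. The arm hid most of the wrench.

**What went wrong on the way:** I lifted the second spare before the grip had fully closed, so it hung low and struck the block on the first try. The wrist force reached at least 91 N, below the 120 N limit. The arm's position was pushed off by up to about 9 mm and the cartridge was forced up into the fingers. I backed off, re-measured, shifted about 2 mm and inserted it without further contact.

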